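Lock the bayonet cap into the filter housing

ROBOT

A 6-joint arm with a two-finger parallel gripper is mounted at the origin on a cart in front of the work surface, level with it; the furniture and walls round the work are solid. World frame = base frame: x ahead of the robot, y to its left, z up, the work surface at z = 0. Lengths are in m, angles in rad, forces in N, time in s.
With the tool pointing down it reaches from about 0.35 to 0.725 m from the base axis. Payload 4.3 kg.
Tool frame: the origin (TCP) lies at the very end of the fingers, on their centre line; the grasp point (between the pads) lies 19 mm behind it; z points along the fingers, y is the direction in which the jaws open and shut (so a half turn about z gives the same grasp; the last joint's range is limited). The gripper opens to 85 mm and grips with 20 to 120 N. Pads are 22 mm wide; open, the fingers measure 114 mm over their backs; the gripper's body (76 mm by 85 mm) begins 54 mm behind the grasp point. The pads swing forward as they close: fully open they stand 13 mm farther back than shut.
Start: joints at [1.203, 0.377, 0.081, 1.274, 0, 1.46], TCP at [0.147, 0.556, 0.198] pointing down, gripper open.
Joint ranges: [-2.72, 2.72], [-0.84, 1.66], [-1.02, 1.22], [-1.77, 2.12], [-1.37, 1.28], [-3.14, 3.14]. Speed limits (rad/s): [2.57, 2.57, 3.14, 3.14, 3.14, 3.14].

INTERFACE

Orientations are given as a unit quaternion [w, x, y, z].
In Python, from plant import monitor, grab_frame, job gives the robot as it stands.
- The arm moves only by the tool drive_tool, never from a script. Its argument "rows" is a list of rows, each a list of 4 numbers: the shift along the tool's x, y, z in mm, then the turn about the tool's z in degrees. A call has 1 to 20 rows; each row is the pose to reach, as a shift and turn from the pose commanded when the call began, along the tool's axes at that moment; what a row does not reach only later rows make up. A row lasts 1/12 s, in which the tool goes at most 41.7 mm and 7.16 degrees, less where a joint would pass 70% of its speed; a pose out of reach is approached as far as the arm can. A call with a gripper value outside its range is refused whole. "fingers" is the finger opening in mm, from 0 to 85.4, set as the call begins (left out, the last holds). The fingers move at their own pace and stop on an object; "force" is the grip in N (left out, the last holds). Time passes only in rows, so rows that repeat a pose let the fingers close. It gives the time, the measured TCP pose, the force and the opening at its end, in the units of the state.
- monitor.state(): the state, without advancing time (a new reading comes with each control period).
- grab_frame(name): name is "scene" or "top" or "wrist"; returns a dict with "image" (400x640x3 uint8, red, green, blue), "z_map" (400x640 float32, m along the optical axis (not along the pixel's ray), 0 where there is no reading), "fx", "fy", "cx", "cy" (pixels), "world_to_cam" (4x4, takes a point from world to camera coordinates). Camera axes: x right, y down, z forward; pixel columns grow to the right and rows downward; lengths in m; the calibration is good to about 2 mm. A picture is of the moment at which its call begins.
- job.sign_off(): hands the job in, once; it reports no verdict.
The state is a dict: "time_s": time; "joint_positions": joint angles; "dq": joint speeds; "effort": joint torques, N m; "position": TCP position; "eef_rot": TCP orientation; "force": force on the tool from outside, world axes, zero at the start; "torque": the same for the moment, N m; "opening": opening from 0.0 (shut) to 1.0 (fully open).
Only numpy, scipy, OpenCV 4.12 (cv2) and the standard library are available. Lean on these libraries where they do the work, as an engineer would, in place of code of your own. Each camera call takes 0.05 s, during which the arm holds its last target.

TASK

Close the water filter: take the loose bayonet cap by its grip bar, find the slots in the ring of the filter housing with its two lugs, push it down gently against the spring and twist it a quarter turn clockwise (seen from above) until it locks, then let go so that the spring holds it level in its catch. The housing is brittle, so feel your way and never force the cap (lean on the ring with less than 15 N while you seek the slots, and stop twisting when the cap comes up against its stop), and leave the other things on the worktop where they are.

Things in the scene. Friction and masses are not known exactly. Their poses are not given: they have to be found in the camera images.
- cap: loose grey bayonet cap, about 0.16 kg, standing nose down. Origin: centre of the nose's underside, z up its axis. Round plug 44 mm across, z 0 to 25 mm (lowest 5 mm taper to 37 mm); cover disc 72 mm across (75 over its knurls), z 25 to 31; grip bar on top, z 31 to 62; two lugs at +x and -x. Half a turn about z gives the same cap.
- cap_lugs (a point): on the cap's axis at the underside of its lugs, 8 mm above the cap's origin, same axes. Two square lugs stick out of the plug along +x and -x, 10 mm wide (y), 6 mm thick (z), ends 30 mm from the axis.
- cap_bar (a point): middle of the cap's grip bar, 46 mm above the cap's origin, same axes. The bar is 56 mm long along x (as the lugs point), 16 mm thick along y (pinch it across y), 31 mm tall.
- housing: filter housing, upright round white pot fixed to the worktop, 87 mm across at the top, 108 at the foot; hose nozzles at +y and -y reach 64 mm from the axis, 45 mm up. Origin: centre of the underside, z up. A bright bayonet ring sits in its mouth. Brittle: it breaks when all contact forces of the cap on it together pass 50 N; a push under 20 N with a twist under 0.7 N m is safe.
- rim (a point): centre of the ring's top face, 92 mm above the housing's origin, housing axes. Bore 47 mm; two opposite slots through the 7 mm flange, 12.2 mm wide, open to 32 mm from the axis. They are turned 0.12 to 0.9 rad counterclockwise from the housing's x: not measured, see or feel it. The ring is rubber-mounted: twisted it gives 0.1 rad at 0.4 N m; pressed it gives from 1.5 N on, 3 N per mm, solid at 6 mm.
- ring (a joint): how far the sprung ring is pressed down (m), 0 when free, 0.006 when solid. Its seat cracks beyond 0.0052 (a push of about 17 N on the ring).
- spring (a point): centre of the spring plunger's top when free, 81 mm above the housing's origin (11 below the rim). The cap's nose meets it after the lugs are in the slots; it pushes up with 3 N, plus 0.8 N per mm. The lugs can turn under the flange when the nose is 10 mm or more below this point; at 14 mm the cover disc meets the rim.
- catch (a point): where the nose (cap's origin) is when locked: 74 mm above the housing's origin, disc 7 mm over the rim. Pushed in, the cap turns only clockwise seen from above: 1.57 rad from the slots to two 13.5 mm wide pockets 3 mm deep under the flange, ended by a stop. Eased off there, the spring lifts the lugs into them; short of them it stays 3 mm lower; at the slots it springs out.
- tweezers: bystander: steel tweezers lying, 136 x 16 x 9 mm; origin at the middle of its underside
- jar_a: bystander: round sample jar with screw lid, 59 mm across, 65 mm tall; origin at the centre of its underside
- jar_b: bystander: round sample jar with screw lid, 59 mm across, 65 mm tall, behind; origin at the centre of its underside
- drop_bottle: bystander: small brown bottle with white cap, 40 mm across, 78 mm tall; origin at the centre of its underside
- stopper_b: bystander: dark rubber stopper, 33 mm across, 27 mm tall; origin at the centre of its underside
- petri_c: bystander: petri dish with lid, 61 mm across, 15 mm tall; origin at the centre of its underside
- beaker: bystander: clear plastic beaker, 70 mm across, 92 mm tall; origin at the centre of its underside

How it is judged:
By the outcome, as a careful person would: the job done as asked, in the order asked, and still so for the second after the job is handed in, with the robot touching nothing.
It also fails if it takes over 72 s, if anything falls off the work surface, if the arm or the gripper's body presses on something with over 40 N, if the wrist force passes 120 N, or if a joint passes its speed limit or range.

## Working session

There is one attempt and no reset: what is moved stays moved. The work goes in short steps, Python scripts to look and compute and a tool call to move; the robot and the scene stay as the last step left them, time stands still between calls to the robot, and variables do not carry over. Pictures are saved under pics/ and viewed, and the job is handed in when it is done.

Besides the shell and the picture viewer there is one more tool, called after "Call:" by a JSON object that holds its "op" and its "data", one argument or row to a line. drive_tool: Moves the arm, as the interface text tells. Its arguments: {"type":"object","properties":{"rows":{"type":"array"},"fingers":{"type":"number"},"force":{"type":"number"}},"required":["rows"]}

```bash
mkdir -p pics; cat > h.py <<'E'
import numpy as np, cv2
from plant import monitor, grab_frame, job
def snap(n,f):
    d=grab_frame(n); cv2.imwrite(f'pics/{f}.png',d['image'][:,:,::-1]); np.savez(f'pics/{f}.npz',**d); return d
def load(f): return dict(np.load(f'pics/{f}.npz'))
def cloud(d):
    z=d['z_map']; v,u=np.mgrid[:z.shape[0],:z.shape[1]]
    p=np.stack([(u-d['cx'])/d['fx']*z,(v-d['cy'])/d['fy']*z,z],-1)
    T=np.linalg.inv(d['world_to_cam']); return p@T[:3,:3].T+T[:3,3]
def st():
    s=monitor.state(); print({k:np.round(s[k],4).tolist() for k in('time_s','position','eef_rot','force','torque','opening','joint_positions')})
E
python3 - <<'E'
from h import *
st()
for n in('scene','top','wrist'): snap(n,n+'0')
st()
E
```

```text
{'time_s': 0.0, 'position': [0.1463, 0.5553, 0.1969], 'eef_rot': [-0.0003, 0.1285, 0.9917, -0.001], 'force': [0.0915, -0.0112, -0.1098], 'torque': [-0.014, 0.0098, -0.0469], 'opening': 1.0044, 'joint_positions': [1.2027, 0.3781, 0.0796, 1.2744, 0.0, 1.4605]}
{'time_s': 0.15, 'position': [0.1464, 0.5555, 0.1971], 'eef_rot': [-0.0002, 0.1285, 0.9917, -0.0008], 'force': [0.0737, 0.2308, -0.9607], 'torque': [-0.0162, 0.0342, 0.019], 'opening': 0.9999, 'joint_positions': [1.2027, 0.3779, 0.08, 1.2744, -0.0, 1.4605]}
```

View pics/scene0.png

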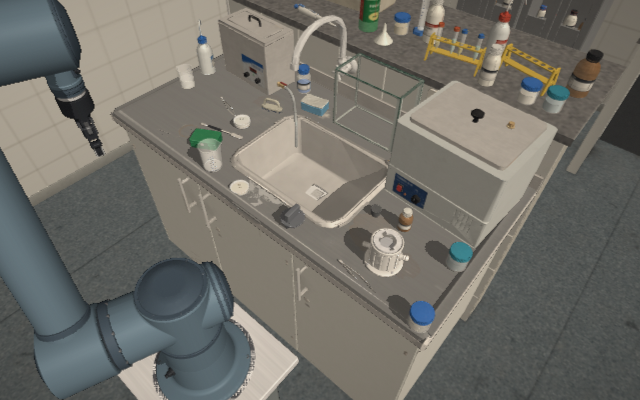

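View pics/top0.png

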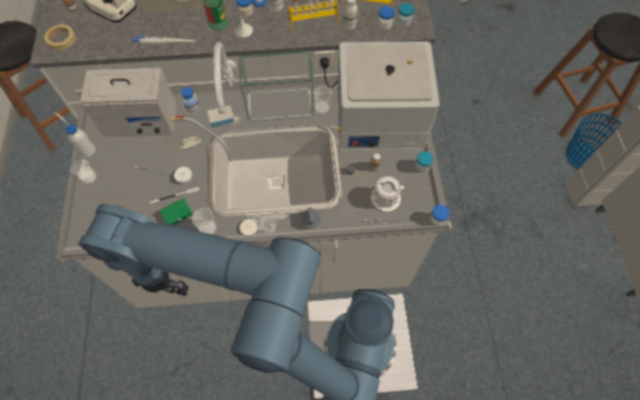

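View pics/wrist0.png

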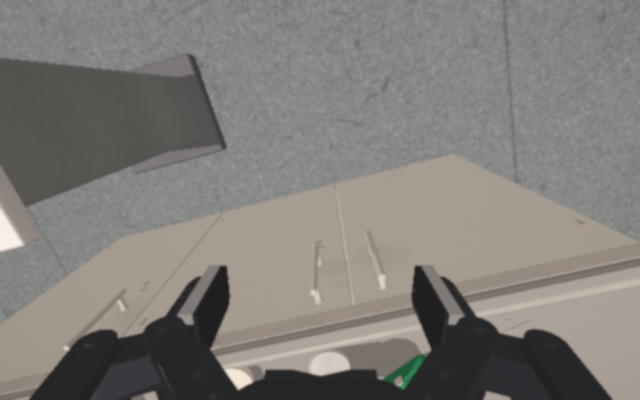

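The scene view shows the housing at about (386,250) and a dark grey cap at about (291,215). The tweezers are at (355,273), the jars at (421,316) and (459,256), and the bottle at (405,218). I'll enlarge this area.

```bash
python3 - <<'E'
from h import *
a=cv2.imread('pics/scene0.png'); b=cv2.imread('pics/top0.png')
cv2.imwrite('pics/c1.png',cv2.resize(a[190:335,260:480],None,fx=3.6,fy=3.6,interpolation=cv2.INTER_CUBIC))
cv2.imwrite('pics/c2.png',cv2.resize(b[140:240,290:460],None,fx=4.7,fy=4.7,interpolation=cv2.INTER_CUBIC))
for n,pts in(('scene0',[(386,240),(291,212),(293,217),(421,312),(459,248),(405,218),(355,273),(375,211),(240,187)]),('top0',[(388,185),(312,217),(441,213),(425,160),(375,160),(377,222),(349,171),(248,227)])):
    d=load(n); P=cloud(d)
    print(n,d['fx'],np.linalg.inv(d['world_to_cam'])[:3,3])
    for u,v in pts: print(u,v,P[v,u].round(3))
E
```

```text
scene0 436.35399810499644 [-0.14053761 -0.4533056   1.009093  ]
386 240 [ 0.509 -0.145  0.081]
291 212 [0.425 0.121 0.063]
293 217 [0.429 0.118 0.04 ]
421 312 [ 0.4   -0.323  0.065]
459 248 [ 0.627 -0.3    0.063]
405 218 [ 0.625 -0.133  0.057]
355 273 [ 0.418 -0.118  0.   ]
375 211 [ 0.615 -0.04   0.025]
240 187 [0.423 0.341 0.015]
top0 509.4656258819932 [-0.29137265  0.15745812  1.66997762]
388 185 [ 0.515 -0.154  0.079]
312 217 [0.424 0.122 0.056]
441 213 [ 0.4   -0.325  0.062]
425 160 [ 0.614 -0.306  0.063]
375 160 [ 0.624 -0.123  0.071]
377 222 [ 0.407 -0.107  0.009]
349 171 [ 0.61  -0.028  0.028]
248 227 [0.419 0.347 0.022]
```

View pics/c1.png

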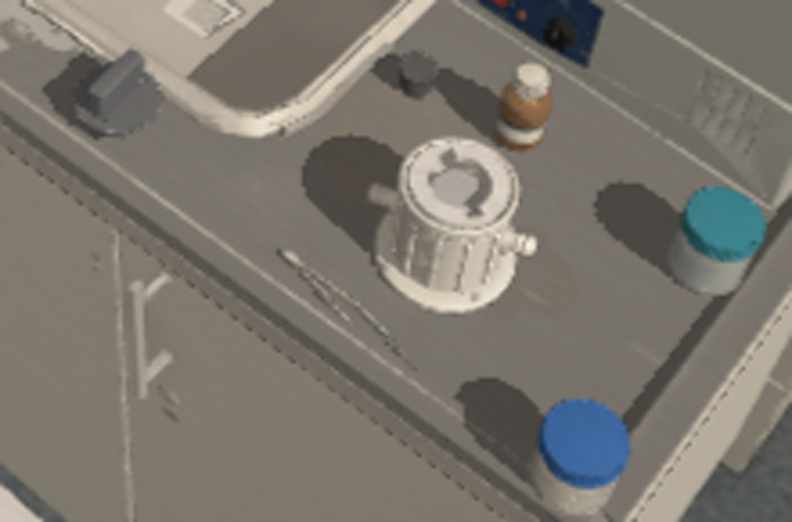

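View pics/c2.png

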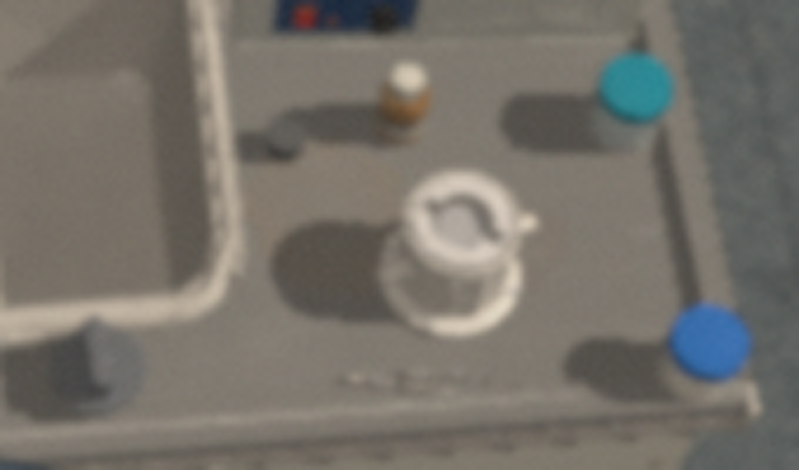

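```bash
python3 - <<'E'
from h import *
for n in('scene0','top0'):
    P=cloud(load(n)); 
    m=(np.hypot(P[...,0]-.425,P[...,1]-.12)<.045)&(P[...,2]>.05)
    q=P[m]; xy=q[:,:2]; r=cv2.minAreaRect((xy*1000).astype(np.float32)); print(n,len(q),r,q[:,2].max())
    m=(np.hypot(P[...,0]-.51,P[...,1]+.15)<.07)&(P[...,2]>.086)
    q=P[m]; print(cv2.minEnclosingCircle((q[:,:2]*1000).astype(np.float32)),np.median(q[:,2]))
d=load('wrist0'); T=np.linalg.inv(d['world_to_cam']); print(T.round(3),d['fx'])
from scipy.spatial.transform import Rotation as R
s=monitor.state(); q=s['eef_rot']; r=R.from_quat(np.r_[q[1:],q[0]]).as_matrix(); print(r.round(3)); print((r.T@(T[:3,3]-s['position'])).round(3),(r.T@T[:3,:3]).round(3))
print(r.T@(np.array([.425,.12,.2])-s['position']))
E
```

```text
scene0 111 ((432.67987060546875, 124.96853637695312), (54.805023193359375, 16.66106414794922), 4.1960649490356445) 0.06655847588141994
((502.09124755859375, -150.96234130859375), 45.06999969482422) 0.09062427731298905
top0 73 ((429.71978759765625, 129.0005340576172), (54.93833541870117, 16.076953887939453), 4.902050018310547) 0.0746545707782964
((500.0965576171875, -148.72091674804688), 45.56385803222656) 0.09128272331053766
[[ 0.257  0.915  0.312  0.067]
 [ 0.966 -0.243 -0.083  0.577]
 [-0.     0.323 -0.946  0.373]
 [ 0.     0.     0.     1.   ]] 321.1811984817675
[[-0.967  0.255 -0.001]
 [ 0.255  0.967 -0.001]
 [ 0.    -0.002 -1.   ]]
[ 0.082  0.    -0.176] [[-0.002 -0.946 -0.323]
 [ 1.    -0.002  0.001]
 [-0.001 -0.323  0.946]]
[-0.38043068 -0.35007667 -0.00243934]
```

Call:
{"op": "drive_tool", "data": {
  "rows": [
    [-10, -9, 0, -1],
    [-30, -27, 0, -2],
    [-60, -53, 0, -3],
    [-90, -80, 0, -5],
    [-120, -106, 0, -6],
    [-150, -133, 0, -8],
    [-180, -160, 0, -9],
    [-210, -186, 0, -11],
    [-240, -213, 0, -12],
    [-270, -240, 0, -14],
    [-300, -266, 0, -15],
    [-330, -293, 0, -16],
    [-355, -315, 0, -17],
    [-373, -331, 0, -18.5],
    [-382, -339, 0, -19.3],
    [-385, -341, 0, -19.3],
    [-385, -341, 0, -19.3]
  ],
  "fingers": 85,
  "force": 40
}}

```text
time_s: 1.57
position: [0.4321, 0.1276, 0.1976]
eef_rot: [-0.0, -0.038, 0.999, 0.0]
force: [0.1, 0.6, 0.1]
opening: 0.995
```

```bash
python3 - <<'E'
from h import *
st(); snap('wrist','w1')
E
```

```text
{'time_s': 1.5667, 'position': [0.4321, 0.1276, 0.1976], 'eef_rot': [-0.0003, -0.0384, 0.9993, 0.0001], 'force': [0.0706, 0.6159, 0.1144], 'torque': [0.0094, -0.0212, 0.0401], 'opening': 0.9951, 'joint_positions': [0.1459, 0.1267, -0.2507, 1.1939, 0.0003, 0.0691]}
```

View pics/w1.png

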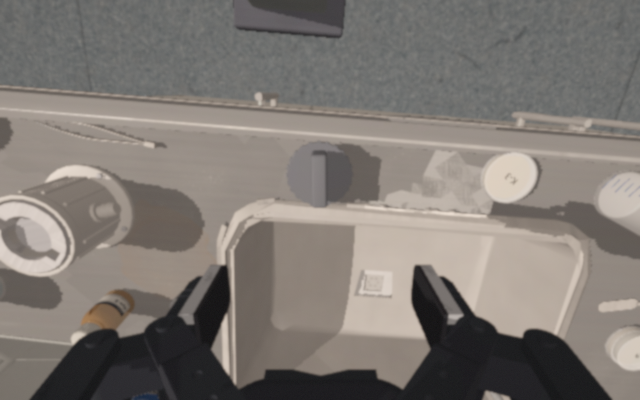

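The wrist view shows the cap with its bar at about (319,178), and the housing at the left with its ring at about (35,235). Next I'll measure the bar and the disc.

```bash
python3 - <<'E'
from h import *
d=load('w1');P=cloud(d)
g=np.hypot(P[...,0]-.431,P[...,1]-.127)<.05
for z0,z1 in((.055,.075),(.026,.036)):
    m=g&(P[...,2]>z0)&(P[...,2]<z1); q=P[m]; print(len(q),cv2.minAreaRect((q[:,:2]*1000).astype(np.float32)),cv2.minEnclosingCircle((q[:,:2]*1000).astype(np.float32)),np.median(q[:,2]))
cv2.imwrite('pics/w1c.png',cv2.resize(d['image'][120:230,250:390,::-1],None,fx=5,fy=5,interpolation=cv2.INTER_CUBIC))
E
```

```text
825 ((435.5058288574219, 126.19754028320312), (55.566314697265625, 15.200541496276855), 4.513806343078613) ((435.5735778808594, 125.86568450927734), 28.103748321533203) 0.06181645169847855
2489 ((435.50482177734375, 126.62353515625), (72.24317932128906, 72.73611450195312), 5.944637298583984) ((436.1056213378906, 126.63741302490234), 36.93626022338867) 0.03105012069581997
```

View pics/w1c.png

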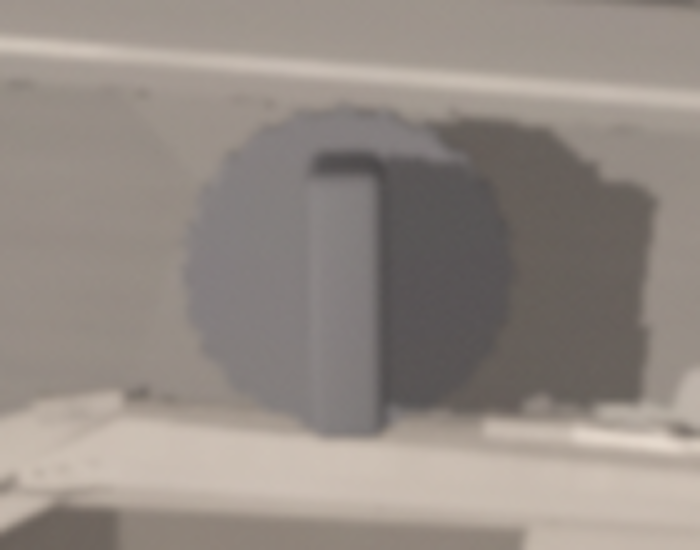

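Call:
{"op": "drive_tool", "data": {
  "rows": [
    [-2, -15, 0, 0],
    [-5, -40, 0, 0],
    [-9, -75, 0, 0],
    [-13, -112, 0, 0],
    [-18, -150, 0, 0],
    [-22, -188, 0, 0],
    [-26, -225, 0, 0],
    [-30, -258, 0, 0],
    [-32, -275, 0, 0],
    [-33, -281, 0, 0],
    [-33, -281, 0, 0],
    [-33, -281, 0, 0]
  ],
  "fingers": 50
}}

```text
time_s: 2.62
position: [0.4867, -0.1477, 0.1976]
eef_rot: [-0.0, -0.04, 0.999, 0.001]
force: [-0.6, 0.5, 0.5]
opening: 0.584
```

```bash
python3 - <<'E'
from h import *
st(); d=snap('wrist','w2');P=cloud(d)
cv2.imwrite('pics/w2c.png',cv2.resize(d['image'][120:290,220:420,::-1],None,fx=3.5,fy=3.5,interpolation=cv2.INTER_CUBIC))
E
```

```text
{'time_s': 2.6167, 'position': [0.4867, -0.1477, 0.1976], 'eef_rot': [-0.0003, -0.0402, 0.9992, 0.0006], 'force': [-0.6172, 0.5423, 0.4997], 'torque': [0.0244, 0.0056, 0.0078], 'opening': 0.5841, 'joint_positions': [-0.42, 0.2432, -0.1063, 1.2224, 0.0008, -0.5004]}
```

View pics/w2.png

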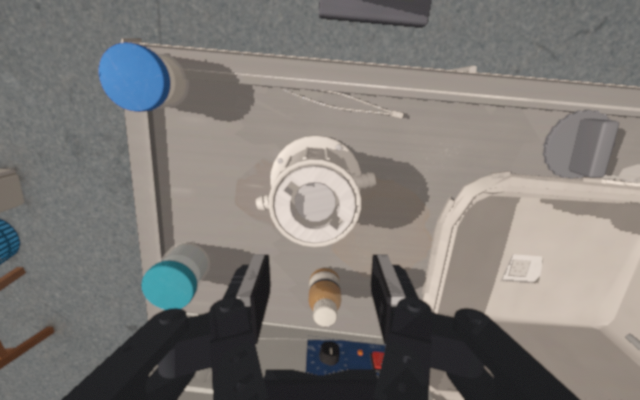

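View pics/w2c.png

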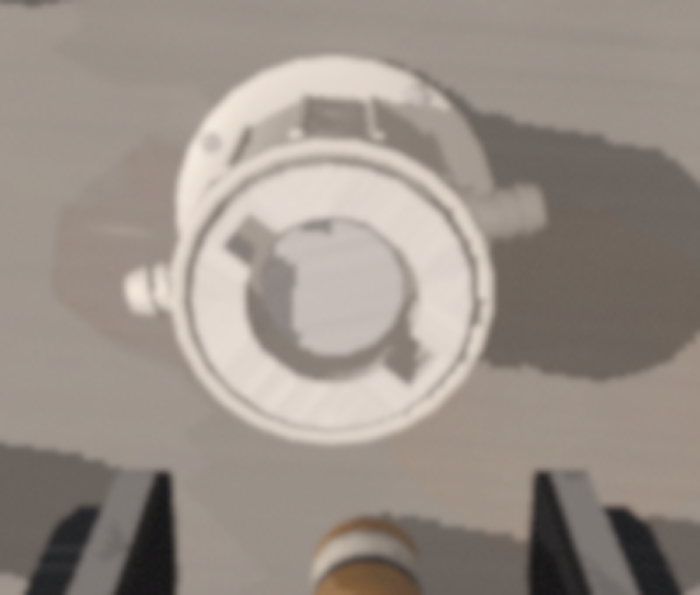

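```bash
python3 - <<'E'
from h import *
d=load('w2');P=cloud(d)
im=d['image'][:,:,::-1]
# rectify onto rim plane z=.092 : 0.2mm/px, centre .501,-.15, up = +x world, left=+y
S=0.00015;N=600
K=np.array([[d['fx'],0,d['cx']],[0,d['fy'],d['cy']],[0,0,1]])
v,u=np.mgrid[:N,:N]; X=.501-(v-300)*S; Y=-.15-(u-300)*S
W=np.stack([X,Y,np.full_like(X,.092),np.ones_like(X)],-1)@d['world_to_cam'].T
uv=W[...,:3]@K.T; uv=(uv[...,:2]/uv[...,2:]).astype(np.float32)
cv2.imwrite('pics/rect2.png',cv2.remap(im,uv[...,0],uv[...,1],cv2.INTER_CUBIC))
q=P[(P[...,2]>.087)&(np.hypot(P[...,0]-.5,P[...,1]+.15)<.06)]
print(len(q),np.median(q[:,2]),cv2.minEnclosingCircle((q[:,:2]*1000).astype(np.float32)))
E
```

```text
33745 0.29146757058656403 ((490.0350646972656, -149.18460083007812), 58.55201721191406)
```

View pics/rect2.png

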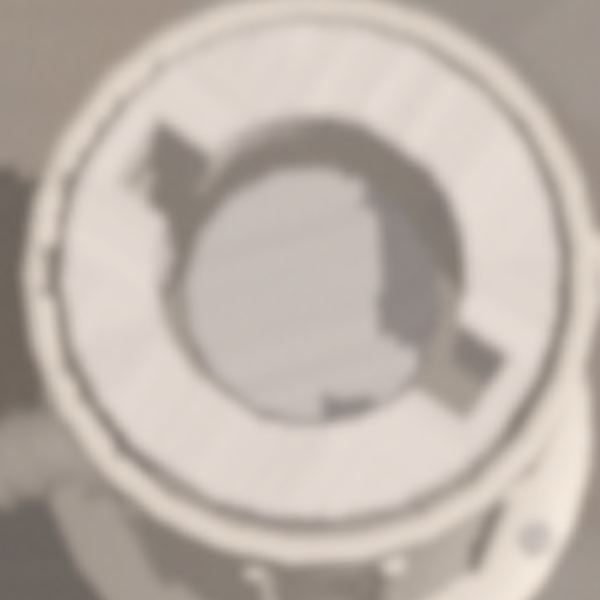

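The slots show clearly, at a world yaw of about 55.5° with the ring centre near (0.505, -0.152). I'll look again at the insertion yaw, so the camera bias is the same in the tool frame.

Call:
{"op": "drive_tool", "data": {
  "rows": [
    [-2, -3, 0, -6],
    [-4, -6, 0, -13],
    [-6, -10, 0, -20],
    [-8, -14, 0, -27],
    [-9, -17, 0, -34],
    [-9, -17, 0, -41],
    [-9, -17, 0, -47],
    [-9, -17, 0, -51],
    [-9, -17, 0, -51],
    [-9, -17, 0, -51]
  ]
}}

```text
time_s: 3.5
position: [0.4972, -0.1641, 0.1979]
eef_rot: [0.0, -0.466, 0.885, 0.0]
force: [1.2, 0.8, 0.1]
opening: 0.584
```

```bash
cat >> h.py <<'E'
def rect(d,name,cx,cy,z=.092,S=.00015,N=600):
    im=d['image'][:,:,::-1]
    K=np.array([[d['fx'],0,d['cx']],[0,d['fy'],d['cy']],[0,0,1]])
    v,u=np.mgrid[:N,:N]; X=cx-(v-N/2)*S; Y=cy-(u-N/2)*S
    W=np.stack([X,Y,np.full_like(X,z),np.ones_like(X)],-1)@d['world_to_cam'].T
    uv=W[...,:3]@K.T; uv=(uv[...,:2]/uv[...,2:]).astype(np.float32)
    cv2.imwrite(f'pics/{name}.png',cv2.remap(im,uv[...,0],uv[...,1],cv2.INTER_CUBIC))
E
python3 - <<'E'
from h import *
st(); d=snap('wrist','w3'); rect(d,'rect3',.501,-.15)
E
```

```text
{'time_s': 3.5, 'position': [0.4972, -0.1641, 0.1979], 'eef_rot': [0.0001, -0.4659, 0.8848, 0.0002], 'force': [1.1879, 0.8467, 0.1269], 'torque': [-0.0517, 0.0247, 0.0408], 'opening': 0.584, 'joint_positions': [-0.4401, 0.2723, -0.0668, 1.2319, 0.0004, -1.4095]}
```

View pics/rect3.png

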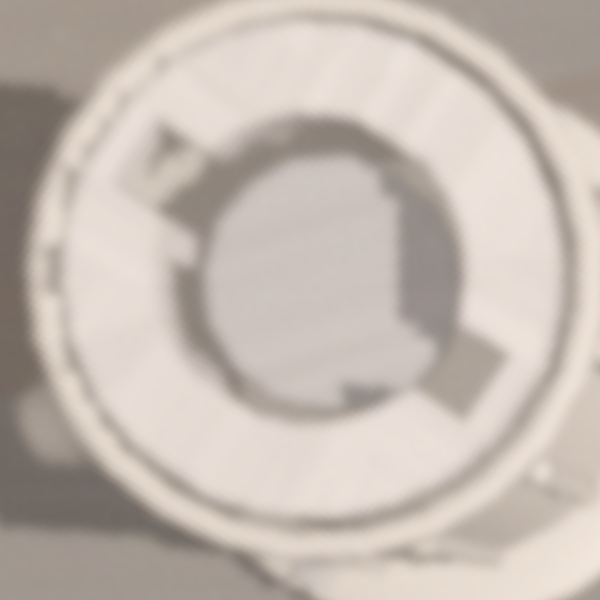

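View pics/w3.png

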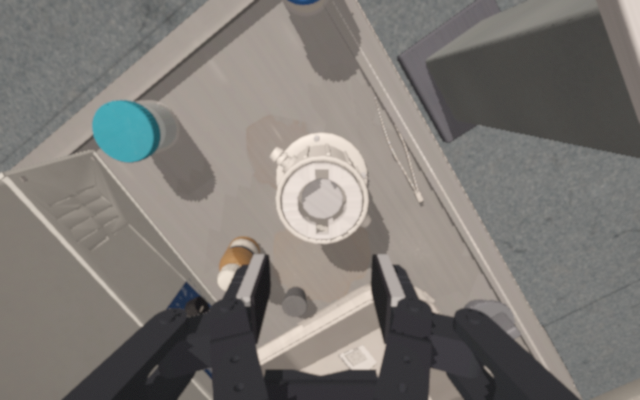

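Call:
{"op": "drive_tool", "data": {
  "rows": [
    [-8, 8, 0, 4],
    [-25, 26, 0, 9],
    [-50, 53, 0, 14],
    [-75, 79, 0, 19],
    [-100, 105, 0, 24],
    [-125, 131, 0, 29],
    [-150, 158, 0, 35],
    [-175, 184, 0, 41],
    [-193, 203, 0, 46],
    [-202, 213, 5, 49],
    [-205, 215, 20, 51],
    [-205, 215, 45, 51],
    [-205, 215, 65, 51],
    [-205, 215, 77, 51],
    [-205, 215, 77, 51],
    [-205, 215, 77, 51]
  ]
}}

```text
time_s: 4.88
position: [0.4352, 0.1253, 0.1206]
eef_rot: [-0.001, -0.039, 0.999, 0.0]
force: [1.0, 0.1, -0.3]
opening: 0.586
```

```bash
python3 - <<'E'
from h import *
st(); d=snap('wrist','w4'); P=cloud(d)
g=np.hypot(P[...,0]-.4355,P[...,1]-.126)<.05
for z0,z1 in((.055,.075),(.027,.035)):
    m=g&(P[...,2]>z0)&(P[...,2]<z1); q=P[m]; print(len(q),cv2.minAreaRect((q[:,:2]*1000).astype(np.float32)),cv2.minEnclosingCircle((q[:,:2]*1000).astype(np.float32)),np.median(q[:,2]))
E
```

```text
{'time_s': 4.8833, 'position': [0.4352, 0.1253, 0.1206], 'eef_rot': [-0.0008, -0.0394, 0.9992, 0.0], 'force': [1.0245, 0.0859, -0.3094], 'torque': [0.0493, 0.0339, -0.0287], 'opening': 0.586, 'joint_positions': [0.14, 0.1765, -0.3968, 0.999, 0.0002, 0.0612]}
1362 ((435.462646484375, 126.05369567871094), (55.21510314941406, 15.362072944641113), 4.930419445037842) ((435.4619445800781, 127.26847076416016), 27.923261642456055) 0.06188681706201035
3871 ((435.06781005859375, 126.37548828125), (71.73747253417969, 72.13484954833984), 5.444060802459717) ((436.0697021484375, 126.42420196533203), 36.883975982666016) 0.031114491561321844
```

View pics/w4.png

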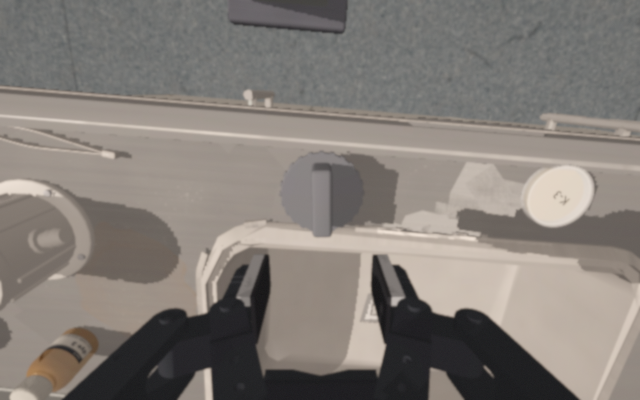

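Call:
{"op": "drive_tool", "data": {
  "rows": [
    [0, 1, 10, 0],
    [0, 1, 30, 0],
    [0, 1, 50, 0],
    [0, 1, 66, 0],
    [0, 1, 76, 0],
    [0, 1, 82, 0],
    [0, 1, 84.5, 0],
    [0, 1, 84.5, 0]
  ]
}}

```text
time_s: 5.6
position: [0.4366, 0.1262, 0.0368]
eef_rot: [0.0, -0.039, 0.999, 0.0]
force: [-0.6, 0.1, -0.1]
opening: 0.587
```

Call:
{"op": "drive_tool", "data": {
  "rows": [
    [0, 0, 0, 0],
    [0, 0, 0, 0],
    [0, 0, 0, 0],
    [0, 0, 0, 0],
    [0, 0, 0, 0],
    [0, 0, 0, 0],
    [0, 0, 0, 0],
    [0, 0, 0, 0]
  ],
  "fingers": 10,
  "force": 60
}}

```text
time_s: 6.27
position: [0.436, 0.1261, 0.0363]
eef_rot: [-0.0, -0.04, 0.999, 0.0]
force: [0.0, 0.8, 0.2]
opening: 0.116
```

```bash
python3 - <<'E'
from h import *
st()
E
```

```text
{'time_s': 6.2667, 'position': [0.436, 0.1261, 0.0363], 'eef_rot': [-0.0, -0.0395, 0.9992, 0.0], 'force': [0.0036, 0.8397, 0.2489], 'torque': [0.0539, 0.086, 0.0144], 'opening': 0.1161, 'joint_positions': [0.1416, 0.2606, -0.5321, 0.7781, 0.0, 0.0625]}
```

```bash
python3 - <<'E'
from h import *
st(); d=snap('wrist','w5'); d2=snap('scene','s5')
cv2.imwrite('pics/s5c.png',cv2.resize(d2['image'][150:270,220:380,::-1],None,fx=4.5,fy=4.5))
E
```

```text
{'time_s': 6.2667, 'position': [0.436, 0.1261, 0.0363], 'eef_rot': [-0.0, -0.0395, 0.9992, 0.0], 'force': [0.0036, 0.8397, 0.2489], 'torque': [0.0539, 0.086, 0.0144], 'opening': 0.1161, 'joint_positions': [0.1416, 0.2606, -0.5321, 0.7781, 0.0, 0.0625]}
```

View pics/w5.png

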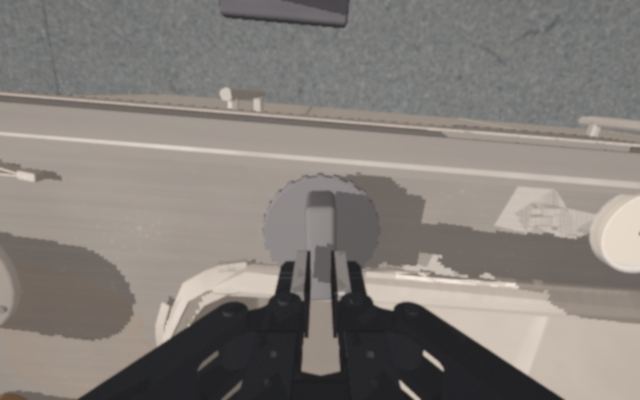

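View pics/s5c.png

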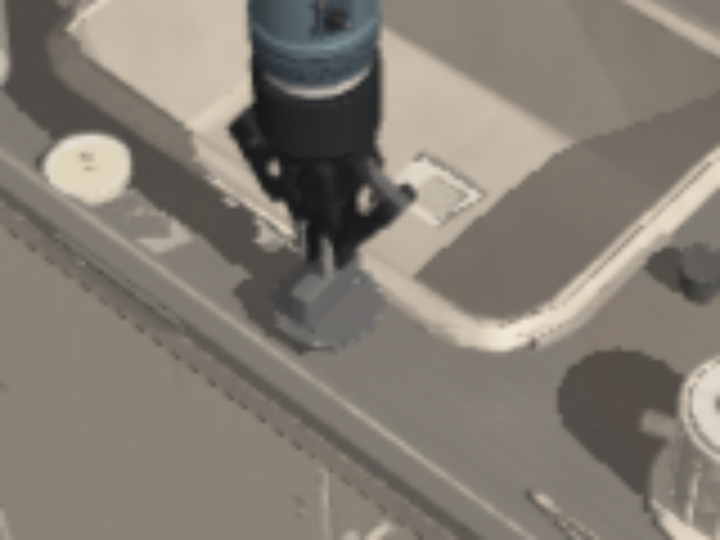

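```bash
python3 - <<'E'
from h import *
d=load('w5'); P=cloud(d)
K=np.array([[d['fx'],0,d['cx']],[0,d['fy'],d['cy']],[0,0,1]])
def pr(p):
    c=d['world_to_cam']@np.r_[p,1]; u=K@c[:3]; return (u[:2]/u[2]).round(1)
for z in(.036,.055,.062): print(z,pr([.436,.126,z]),pr([.408,.126,z]),pr([.464,.126,z]))
for u,v in((320,215),(320,235),(320,250),(320,262),(320,275),(320,290),(300,260),(341,260),(300,280)): print(u,v,P[v,u].round(4))
cv2.imwrite('pics/w5c.png',cv2.resize(d['image'][160:320,230:410,::-1],None,fx=4.4,fy=4.4))
E
```

```text
0.036 [320.3 235.5] [324.1 191.2] [316.9 275.9]
0.055 [320.4 250.2] [324.6 201.9] [316.6 293.8]
0.062 [320.4 256.4] [324.8 206.5] [316.5 301.3]
320 215 [0.4125 0.124  0.0626]
320 235 [0.4238 0.1248 0.0618]
320 250 [0.4322 0.1255 0.062 ]
320 262 [0.4387 0.126  0.0632]
320 275 [0.4472 0.1266 0.062 ]
320 290 [0.4569 0.1274 0.0616]
300 260 [0.4277 0.1159 0.082 ]
341 260 [0.4262 0.1347 0.082 ]
300 280 [0.4268 0.1169 0.0999]
```

View pics/w5c.png

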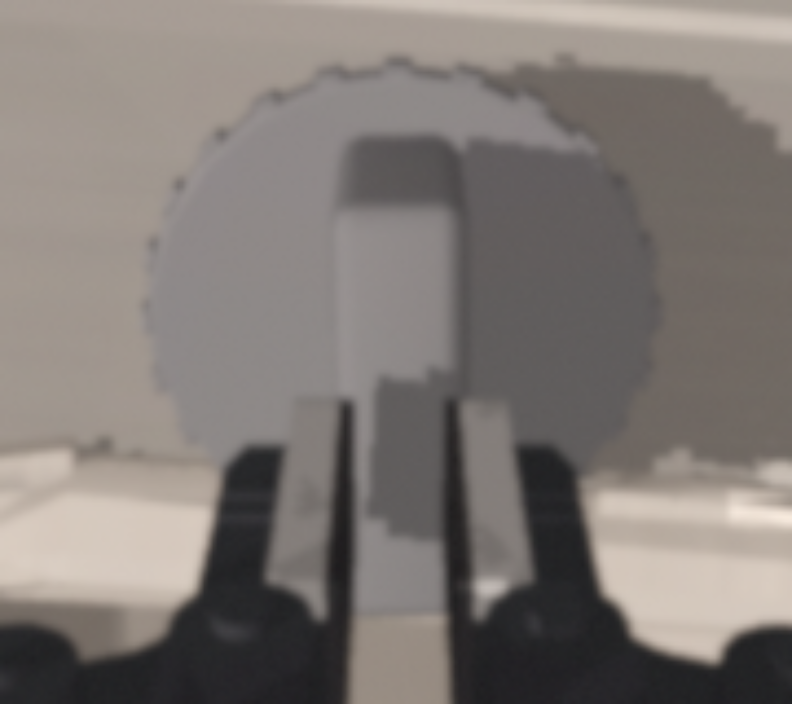

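Call:
{"op": "drive_tool", "data": {
  "rows": [
    [0, 0, 0, 0],
    [0, 0, 0, 0],
    [0, 0, 0, 0],
    [0, 0, 0, 0]
  ],
  "fingers": 0,
  "force": 60
}}

```text
time_s: 6.7
position: [0.436, 0.1261, 0.0363]
eef_rot: [0.0, -0.04, 0.999, 0.0]
force: [-0.1, 0.3, -0.4]
opening: -0.002
```

Call:
{"op": "drive_tool", "data": {
  "rows": [
    [0, 0, -2, 0],
    [0, 0, -6, 0],
    [0, 0, -12, 0],
    [0, 0, -20, 0],
    [0, 0, -30, 0],
    [0, 0, -40, 0],
    [0, 0, -50, 0],
    [0, 0, -50, 0]
  ]
}}

```text
time_s: 7.37
position: [0.438, 0.1264, 0.0889]
eef_rot: [0.002, -0.04, 0.999, 0.0]
force: [-1.1, 0.5, 0.2]
opening: 0.001
```

```bash
python3 - <<'E'
from h import *
st(); d=snap('wrist','w6');P=cloud(d)
for u,v in((320,215),(320,235),(320,250),(290,220)): print(u,v,P[v,u].round(4))
cv2.imwrite('pics/w6c.png',cv2.resize(d['image'][160:320,230:410,::-1],None,fx=4.4,fy=4.4))
st()
E
```

```text
{'time_s': 7.3667, 'position': [0.438, 0.1264, 0.0889], 'eef_rot': [0.0022, -0.0395, 0.9992, 0.0003], 'force': [-1.0895, 0.4993, 0.2244], 'torque': [-0.0369, -0.0187, 0.0441], 'opening': 0.001, 'joint_positions': [0.1415, 0.2039, -0.4514, 0.9112, 0.0001, 0.0625]}
320 215 [0.4355 0.1259 0.0614]
320 235 [0.4504 0.1271 0.0613]
320 250 [0.4623 0.128  0.0608]
290 220 [0.4534 0.1037 0.031 ]
{'time_s': 7.4167, 'position': [0.4375, 0.1263, 0.0879], 'eef_rot': [0.0017, -0.0395, 0.9992, 0.0002], 'force': [0.9251, 0.3754, 0.2303], 'torque': [0.0209, 0.0058, 0.0078], 'opening': -0.0017, 'joint_positions': [0.1415, 0.2048, -0.4531, 0.9095, 0.0001, 0.0625]}
```

View pics/w6c.png

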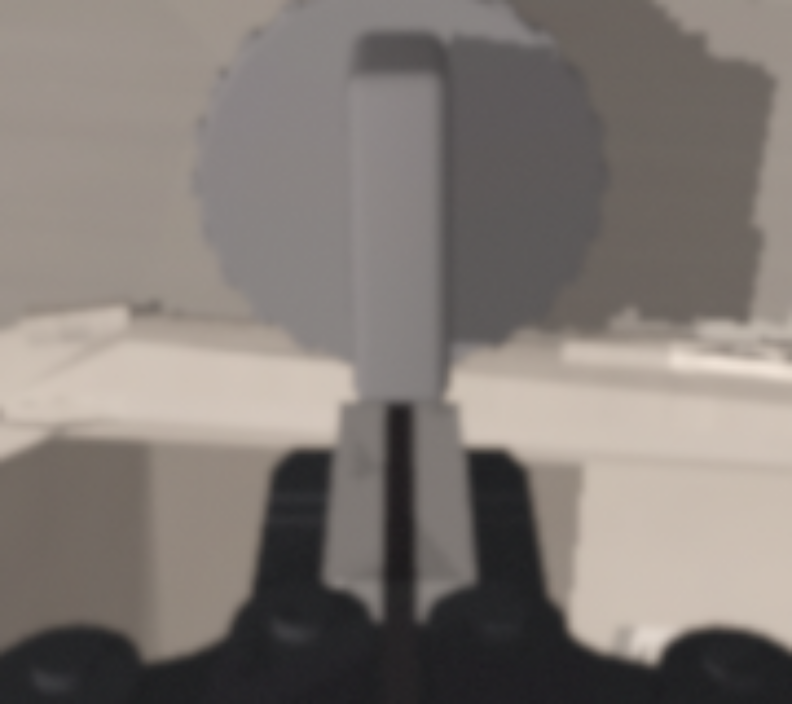

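```bash
python3 - <<'E'
from h import *
from scipy.spatial.transform import Rotation as R
for f,pos,q in(('w6',[.4377,.1263,.0884],[0.0022,-.0395,.9992,.0003]),('w5',[.436,.1261,.0363],[0,-.0395,.9992,0])):
    d=load(f);P=cloud(d); r=R.from_quat(np.r_[q[1:],q[0]]).as_matrix()
    L=(P-np.array(pos))@r
    print(f)
    for v in range(246,296,4): print(v,*[L[v,u].round(3).tolist() for u in (310,316,320,328)])
E
```

```text
w6
246 [-0.022, -0.007, 0.029] [-0.021, -0.003, 0.026] [-0.021, -0.0, 0.026] [-0.021, 0.005, 0.026]
250 [-0.05, -0.009, 0.076] [-0.024, -0.003, 0.027] [-0.025, -0.0, 0.028] [-0.024, 0.005, 0.027]
254 [0.009, -0.005, -0.041] [0.009, -0.002, -0.041] [0.01, -0.0, -0.042] [0.009, 0.004, -0.041]
258 [0.01, -0.005, -0.046] [0.009, -0.002, -0.045] [0.009, -0.0, -0.045] [0.009, 0.003, -0.045]
262 [0.01, -0.005, -0.05] [0.009, -0.002, -0.049] [0.009, -0.0, -0.048] [0.009, 0.003, -0.049]
266 [0.009, -0.005, -0.053] [0.009, -0.002, -0.053] [0.009, -0.0, -0.052] [0.009, 0.003, -0.053]
270 [0.009, -0.005, -0.055] [0.01, -0.002, -0.056] [0.01, -0.0, -0.058] [0.009, 0.003, -0.055]
274 [0.009, -0.004, -0.059] [0.009, -0.002, -0.058] [0.01, -0.0, -0.06] [0.009, 0.003, -0.059]
278 [0.009, -0.004, -0.062] [0.009, -0.002, -0.062] [0.009, -0.0, -0.062] [0.01, 0.003, -0.063]
282 [0.009, -0.004, -0.065] [0.009, -0.002, -0.065] [0.01, -0.0, -0.065] [0.009, 0.003, -0.065]
286 [0.009, -0.004, -0.068] [0.01, -0.002, -0.068] [0.01, -0.0, -0.069] [0.009, 0.003, -0.068]
290 [0.009, -0.004, -0.07] [0.009, -0.002, 
[... 740 characters left out ...]
70 [0.001, -0.005, -0.041] [-0.008, -0.002, -0.025] [-0.008, -0.0, -0.026] [-0.008, 0.004, -0.026]
274 [-0.0, -0.005, -0.042] [-0.011, -0.002, -0.025] [-0.01, -0.0, -0.026] [-0.01, 0.004, -0.026]
278 [-0.002, -0.005, -0.043] [-0.014, -0.003, -0.025] [-0.013, -0.0, -0.025] [-0.013, 0.004, -0.026]
282 [-0.004, -0.005, -0.043] [-0.016, -0.003, -0.026] [-0.015, -0.0, -0.026] [-0.015, 0.004, -0.026]
286 [-0.005, -0.005, -0.045] [-0.018, -0.003, -0.026] [-0.018, -0.0, -0.025] [-0.018, 0.004, -0.026]
290 [-0.008, -0.005, -0.044] [-0.021, -0.003, -0.025] [-0.021, -0.0, -0.025] [-0.021, 0.004, -0.025]
294 [-0.009, -0.005, -0.046] [-0.024, -0.003, -0.025] [-0.024, -0.0, -0.025] [-0.022, 0.004, -0.027]
```

The picture shows the jaws shut above the bar. The fingertips sit about 40 mm behind the reported TCP, so the grasp has to go about 40 mm lower. I'll reopen the jaws, go down in stages and check.

Call:
{"op": "drive_tool", "data": {
  "rows": [
    [0, 0, 0, 0],
    [0, 0, 0, 0],
    [0, 0, 0, 0],
    [0, 0, 0, 0],
    [0, 0, 0, 0],
    [0, 0, 5, 0],
    [0, 0, 20, 0],
    [0, 0, 40, 0],
    [0, 0, 55, 0],
    [0, 0, 64, 0],
    [0, 0, 70, 0],
    [0, 0, 70, 0],
    [0, 0, 70, 0]
  ],
  "fingers": 45
}}

```text
time_s: 8.5
position: [0.4361, 0.1261, 0.0164]
eef_rot: [-0.0, -0.04, 0.999, 0.0]
force: [-0.3, 0.8, 0.3]
opening: 0.531
```

```bash
python3 - <<'E'
from h import *
from scipy.spatial.transform import Rotation as R
st(); d=snap('wrist','w7');P=cloud(d);s=monitor.state()
q=s['eef_rot'];r=R.from_quat(np.r_[q[1:],q[0]]).as_matrix();L=(P-s['position'])@r
for u in (288,292,298,345,350,353):
  print(u,[(v,L[v,u].round(3).tolist(),P[v,u,2].round(3)) for v in range(244,272,4)])
cv2.imwrite('pics/w7c.png',cv2.resize(d['image'][160:340,210:430,::-1],None,fx=3.5,fy=3.5))
E
```

```text
{'time_s': 8.5, 'position': [0.4361, 0.1261, 0.0164], 'eef_rot': [-0.0001, -0.0395, 0.9992, 0.0001], 'force': [-0.2732, 0.8313, 0.2779], 'torque': [0.0287, 0.0123, -0.0607], 'opening': 0.5308, 'joint_positions': [0.1415, 0.286, -0.559, 0.7259, 0.0001, 0.0625]}
288 [(244, [0.002, -0.018, -0.014], np.float64(0.03)), (248, [-0.0, -0.018, -0.014], np.float64(0.031)), (252, [-0.003, -0.018, -0.013], np.float64(0.03)), (256, [-0.005, -0.018, -0.015], np.float64(0.032)), (260, [-0.008, -0.018, -0.014], np.float64(0.031)), (264, [-0.01, -0.019, -0.014], np.float64(0.031)), (268, [-0.013, -0.019, -0.014], np.float64(0.031))]
292 [(244, [0.002, -0.016, -0.014], np.float64(0.031)), (248, [0.0, -0.016, -0.015], np.float64(0.032)), (252, [-0.003, -0.016, -0.014], np.float64(0.031)), (256, [-0.006, -0.016, -0.013], np.float64(0.03)), (260, [-0.008, -0.016, -0.014], np.float64(0.03)), (264, [-0.01, -0.016, -0.015], np.float64(0.032)), (268, [-0.013, -0.016, -0.015], np.float64(0.031))]
298 [(244, [0.003, -0.013, -0.015], np.float64(0.031)), (248, [-0.0, -0.013, -0.014], np.float64(0.031)), (252, [-
[... 618 characters left out ...]
 [0.002, 0.016, -0.014], np.float64(0.031)), (248, [0.0, 0.016, -0.015], np.float64(0.032)), (252, [-0.003, 0.016, -0.014], np.float64(0.031)), (256, [-0.005, 0.017, -0.014], np.float64(0.031)), (260, [-0.008, 0.017, -0.013], np.float64(0.03)), (264, [-0.011, 0.017, -0.014], np.float64(0.031)), (268, [-0.013, 0.017, -0.015], np.float64(0.032))]
353 [(244, [0.002, 0.018, -0.013], np.float64(0.03)), (248, [0.082, -0.0, -0.176], np.float64(0.193)), (252, [-0.003, 0.018, -0.014], np.float64(0.031)), (256, [-0.005, 0.018, -0.014], np.float64(0.031)), (260, [0.082, -0.0, -0.176], np.float64(0.193)), (264, [-0.01, 0.018, -0.015], np.float64(0.032)), (268, [-0.014, 0.019, -0.013], np.float64(0.03))]
```

View pics/w7c.png

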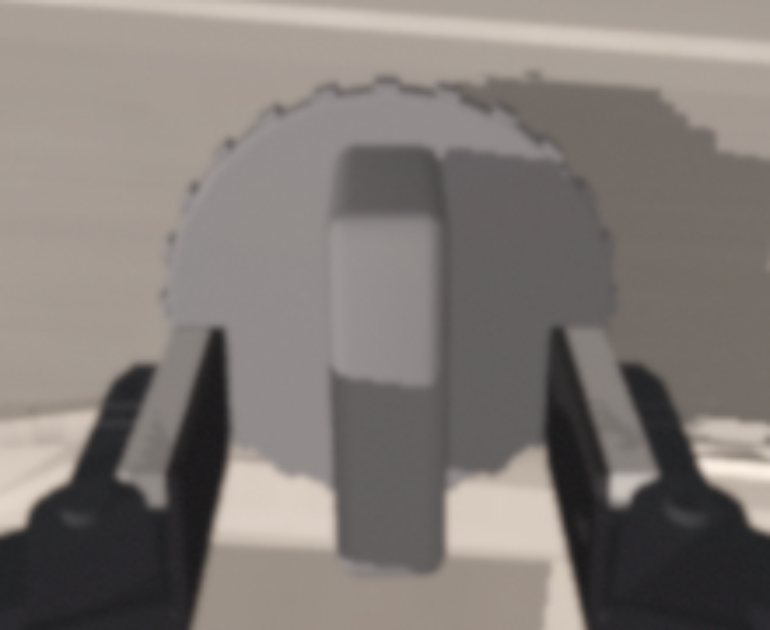

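```bash
python3 - <<'E'
from h import *
from scipy.spatial.transform import Rotation as R
d=load('w7');P=cloud(d);s=monitor.state()
q=s['eef_rot'];r=R.from_quat(np.r_[q[1:],q[0]]).as_matrix();L=(P-s['position'])@r
for u in (264,268,272,375,379):
  print(u,[(v,L[v,u].round(3).tolist()) for v in (250,254,258,262,270,280)])
E
```

```text
264 [(250, [-0.001, -0.032, -0.015]), (254, [0.011, -0.027, -0.041]), (258, [0.01, -0.026, -0.045]), (262, [0.011, -0.025, -0.049]), (270, [0.011, -0.024, -0.056]), (280, [0.01, -0.023, -0.062])]
268 [(250, [-0.002, -0.03, -0.013]), (254, [0.01, -0.025, -0.04]), (258, [0.01, -0.024, -0.045]), (262, [0.01, -0.024, -0.048]), (270, [0.01, -0.023, -0.054]), (280, [0.007, -0.022, -0.057])]
272 [(250, [-0.001, -0.027, -0.016]), (254, [0.01, -0.023, -0.041]), (258, [0.009, -0.023, -0.042]), (262, [0.008, -0.023, -0.044]), (270, [0.004, -0.023, -0.045]), (280, [-0.001, -0.023, -0.046])]
375 [(250, [-0.001, 0.03, -0.015]), (254, [0.01, 0.026, -0.04]), (258, [0.01, 0.025, -0.044]), (262, [0.01, 0.024, -0.048]), (270, [0.011, 0.023, -0.056]), (280, [0.009, 0.022, -0.061])]
379 [(250, [-0.002, 0.033, -0.014]), (254, [0.01, 0.027, -0.041]), (258, [0.009, 0.027, -0.043]), (262, [0.011, 0.026, -0.049]), (270, [0.01, 0.025, -0.054]), (280, [0.01, 0.023, -0.063])]
```

Call:
{"op": "drive_tool", "data": {
  "rows": [
    [0, 0, 4, 0],
    [0, 0, 9, 0],
    [0, 0, 13, 0],
    [0, 0, 16, 0],
    [0, 0, 18, 0],
    [0, 0, 18, 0]
  ]
}}

```text
time_s: 9.05
position: [0.4355, 0.126, -0.0022]
eef_rot: [-0.0, -0.04, 0.999, -0.0]
force: [-0.1, 0.3, -0.2]
opening: 0.525
```

Call:
{"op": "drive_tool", "data": {
  "rows": [
    [0, 0, 0, 0],
    [0, 0, 0, 0],
    [0, 0, 0, 0],
    [0, 0, 0, 0],
    [0, 0, 0, 0],
    [0, 0, 0, 0],
    [0, 0, 0, 0],
    [0, 0, 0, 0]
  ],
  "fingers": 0,
  "force": 60
}}

```text
time_s: 9.72
position: [0.4364, 0.1262, -0.0015]
eef_rot: [0.0, -0.04, 0.999, 0.0]
force: [-0.5, 1.1, 1.9]
opening: 0.176
```

```bash
python3 - <<'E'
from h import *
st(); d=snap('wrist','w8')
cv2.imwrite('pics/w8c.png',cv2.resize(d['image'][160:340,210:430,::-1],None,fx=3.5,fy=3.5))
E
```

```text
{'time_s': 9.7167, 'position': [0.4364, 0.1262, -0.0015], 'eef_rot': [0.0004, -0.0395, 0.9992, 0.0001], 'force': [-0.4903, 1.0787, 1.8632], 'torque': [0.0055, -0.0159, 0.0199], 'opening': 0.1757, 'joint_positions': [0.1416, 0.3102, -0.582, 0.6779, 0.0001, 0.0625]}
```

View pics/w8c.png

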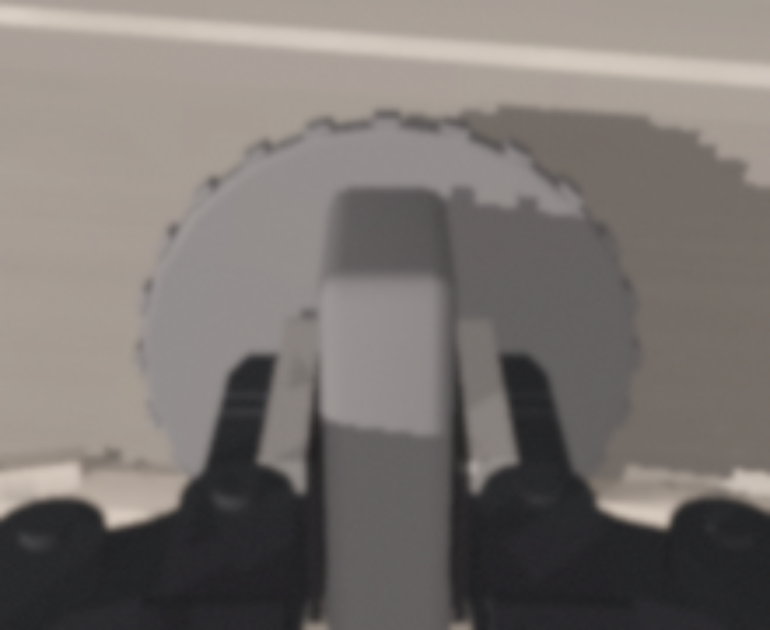

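Call:
{"op": "drive_tool", "data": {
  "rows": [
    [0, 0, -3, 0],
    [0, 0, -9, 0],
    [0, 0, -20, 0],
    [0, 0, -35, 0],
    [0, 0, -55, 0],
    [0, 0, -75, 0],
    [0, 0, -95, 0],
    [0, 0, -115, 0],
    [0, 0, -128, 0],
    [0, 0, -135, 0],
    [0, 0, -135, 0],
    [0, 0, -135, 0]
  ]
}}

```text
time_s: 10.77
position: [0.4358, 0.1261, 0.133]
eef_rot: [-0.0, -0.039, 0.999, 0.0]
force: [-0.9, -0.1, -1.2]
opening: 0.176
```

```bash
python3 - <<'E'
from h import *
st(); d=snap('wrist','w9')
cv2.imwrite('pics/w9c.png',cv2.resize(d['image'][160:340,210:430,::-1],None,fx=3.5,fy=3.5))
E
```

```text
{'time_s': 10.7667, 'position': [0.4358, 0.1261, 0.133], 'eef_rot': [-0.0001, -0.0395, 0.9992, 0.0], 'force': [-0.9384, -0.0819, -1.2058], 'torque': [-0.0276, 0.0227, 0.0414], 'opening': 0.1758, 'joint_positions': [0.1415, 0.1676, -0.3736, 1.0298, 0.0001, 0.0625]}
```

View pics/w9c.png

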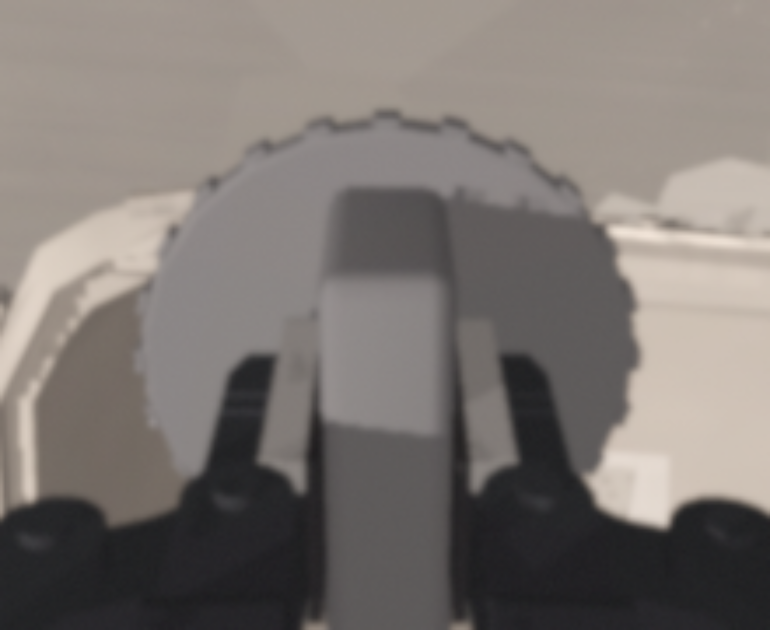

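Call:
{"op": "drive_tool", "data": {
  "rows": [
    [-2, -12, 0, -2],
    [-5, -32, 0, -6],
    [-10, -60, 0, -11],
    [-16, -95, 0, -17],
    [-22, -130, 0, -24],
    [-27, -165, 0, -30],
    [-33, -200, 0, -36],
    [-39, -232, 0, -42],
    [-43, -258, 0, -47],
    [-46, -274, 0, -50],
    [-47, -281, 0, -51.5],
    [-47, -282.5, 0, -51.7],
    [-47, -282.5, 0, -51.7],
    [-47, -282.5, 0, -51.7]
  ]
}}

```text
time_s: 11.98
position: [0.5043, -0.151, 0.1323]
eef_rot: [-0.001, -0.471, 0.882, 0.001]
force: [-0.9, 0.1, -1.7]
opening: 0.182
```

```bash
python3 - <<'E'
from h import *
st(); d=snap('wrist','w10'); d2=snap('scene','s10');st()
cv2.imwrite('pics/s10c.png',cv2.resize(d2['image'][170:310,310:490,::-1],None,fx=4,fy=4,interpolation=cv2.INTER_CUBIC))
s=monitor.state();ax,ay=s['eef_rot'][1:3];print('lugyaw',np.degrees(np.arctan2(2*ay*ay-1,2*ax*ay))-90)
E
```

```text
{'time_s': 11.9833, 'position': [0.5043, -0.151, 0.1323], 'eef_rot': [-0.0006, -0.4711, 0.8821, 0.001], 'force': [-0.9125, 0.0849, -1.6899], 'torque': [0.0318, 0.0326, 0.0473], 'opening': 0.1816, 'joint_positions': [-0.4117, 0.31, -0.1878, 1.0754, 0.0004, -1.3928]}
{'time_s': 12.0833, 'position': [0.5046, -0.1508, 0.1328], 'eef_rot': [-0.0003, -0.4715, 0.8819, 0.0006], 'force': [-0.4402, 0.2468, -1.288], 'torque': [0.0151, -0.0134, 0.0166], 'opening': 0.1763, 'joint_positions': [-0.411, 0.3093, -0.1874, 1.0754, 0.0003, -1.3931]}
lugyaw 56.267099821838
```

View pics/s10c.png

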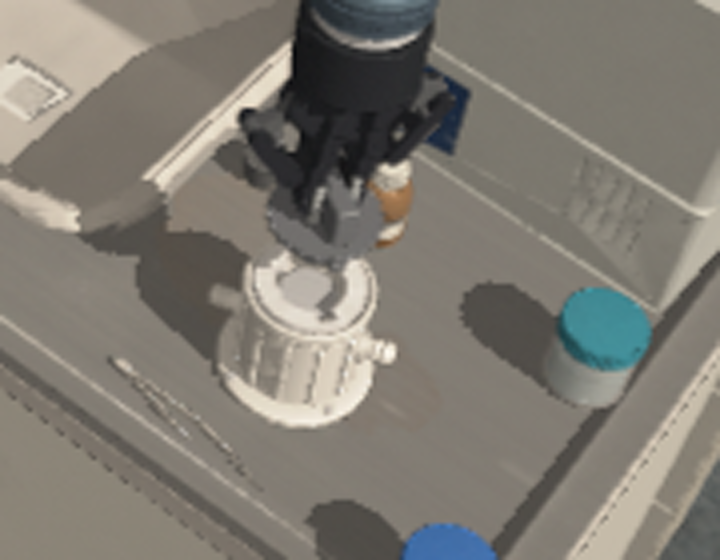

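View pics/w10.png

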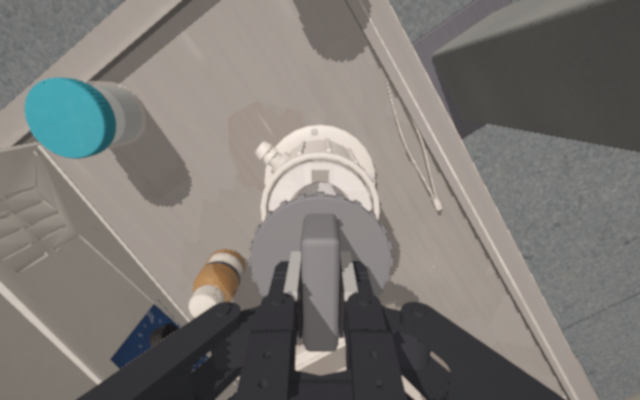

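```bash
python3 - <<'E'
from h import *
d=load('w10');P=cloud(d);c0=np.array([.5046,-.1508])
g=np.hypot(P[...,0]-c0[0],P[...,1]-c0[1])<.045
m=g&(P[...,2]>.155)&(P[...,2]<.170);q=P[m];print(len(q),np.median(q[:,2]),cv2.minEnclosingCircle((q[:,:2]*1000).astype(np.float32)))
# circle fit on knurl edge via hull
h=cv2.convexHull((q[:,:2]*1000).astype(np.float32))[:,0]
from scipy.optimize import least_squares
dd=np.array([-.5556,-.8315])
h2=h[((h/1000-c0)@dd)>0]
print(least_squares(lambda p:np.hypot(*(h2-p[:2]).T)-37.3,[504,-151],loss='soft_l1').x,len(h2))
m=g&(P[...,2]>.185)&(P[...,2]<.202);q=P[m];print(len(q),np.median(q[:,2]),cv2.minAreaRect((q[:,:2]*1000).astype(np.float32)))
rect(d,'rect10',.501,-.15)
E
```

```text
7116 0.16494037910692727 ((504.7061462402344, -152.04627990722656), 37.158538818359375)
[ 505.29969326 -151.71072981] 30
5847 0.19568321160392954 ((505.95697021484375, -154.2778778076172), (55.219486236572266, 39.004432678222656), 32.15691375732422)
```

View pics/rect10.png

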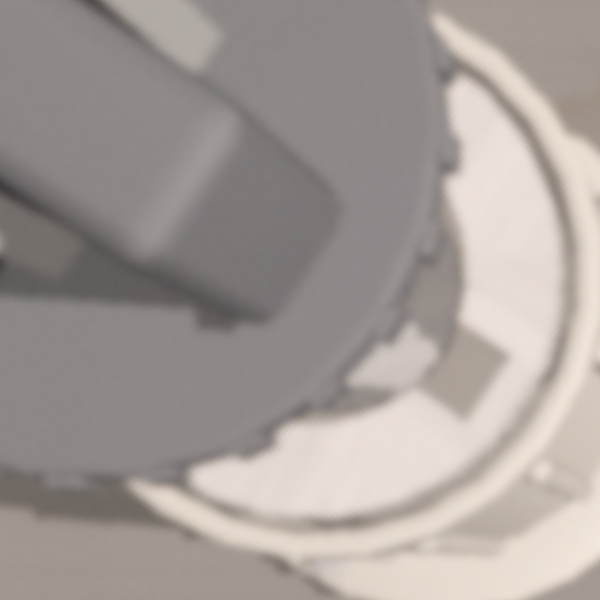

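Call:
{"op": "drive_tool", "data": {
  "rows": [
    [0, 0, 4, 0],
    [0, 0, 12, 0],
    [0, 0, 20, 0],
    [0, 0, 28, 0],
    [0, 0, 34, 0],
    [0, 0, 38, 0],
    [0, 0, 41, 0],
    [0, 0, 43, 0],
    [0, 0, 44.5, 0],
    [0, 0, 45.5, 0],
    [0, 0, 45.5, 0]
  ]
}}

```text
time_s: 13.0
position: [0.5053, -0.1519, 0.0878]
eef_rot: [0.0, -0.471, 0.882, -0.0]
force: [0.1, 0.1, -1.3]
opening: 0.181
```

Call:
{"op": "drive_tool", "data": {
  "rows": [
    [0, 0, 0.5, 0],
    [0, 0, 1, 0],
    [0, 0, 1.5, 0],
    [0, 0, 2, 0],
    [0, 0, 2, 0]
  ]
}}

```text
time_s: 13.42
position: [0.5052, -0.1518, 0.0857]
eef_rot: [0.0, -0.471, 0.882, 0.0]
force: [-0.4, -1.0, -0.9]
opening: 0.177
```

```bash
python3 - <<'E'
from h import *
st()
E
```

```text
{'time_s': 13.4167, 'position': [0.5052, -0.1518, 0.0857], 'eef_rot': [0.0, -0.4712, 0.882, 0.0], 'force': [-0.3649, -0.9798, -0.8747], 'torque': [0.0118, 0.0459, -0.0003], 'opening': 0.177, 'joint_positions': [-0.4123, 0.3436, -0.2673, 0.96, 0.0001, -1.3936]}
```

Nose at about 87 mm and no resistance. I'll continue slowly.

Call:
{"op": "drive_tool", "data": {
  "rows": [
    [0, 0, 0.5, 0],
    [0, 0, 1, 0],
    [0, 0, 1.5, 0],
    [0, 0, 2, 0],
    [0, 0, 2.5, 0],
    [0, 0, 2.5, 0]
  ]
}}

```text
time_s: 13.92
position: [0.5051, -0.1518, 0.0831]
eef_rot: [-0.0, -0.471, 0.882, 0.0]
force: [-0.6, 0.2, -1.7]
opening: 0.177
```

Call:
{"op": "drive_tool", "data": {
  "rows": [
    [0, 0, 0.4, 0],
    [0, 0, 0.8, 0],
    [0, 0, 1.2, 0],
    [0, 0, 1.5, 0],
    [0, 0, 1.5, 0]
  ]
}}

```text
time_s: 14.33
position: [0.5052, -0.1518, 0.0817]
eef_rot: [-0.0, -0.471, 0.882, 0.0]
force: [-0.6, 0.0, -0.8]
opening: 0.18
```

Call:
{"op": "drive_tool", "data": {
  "rows": [
    [0, 0, 0.4, 0],
    [0, 0, 0.8, 0],
    [0, 0, 1.2, 0],
    [0, 0, 1.5, 0],
    [0, 0, 1.5, 0]
  ]
}}

```text
time_s: 14.75
position: [0.5052, -0.1518, 0.0802]
eef_rot: [-0.0, -0.471, 0.882, 0.0]
force: [0.2, 1.5, -1.1]
opening: 0.175
```

Call:
{"op": "drive_tool", "data": {
  "rows": [
    [0, 0, 0.4, 0],
    [0, 0, 0.8, 0],
    [0, 0, 1.2, 0],
    [0, 0, 1.5, 0],
    [0, 0, 1.5, 0]
  ]
}}

```text
time_s: 15.17
position: [0.5053, -0.1518, 0.079]
eef_rot: [0.0, -0.471, 0.882, -0.0]
force: [-1.9, 1.7, 2.3]
opening: 0.176
```

```bash
python3 - <<'E'
from h import *
st()
E
```

```text
{'time_s': 15.1667, 'position': [0.5053, -0.1518, 0.079], 'eef_rot': [0.0001, -0.4712, 0.882, -0.0001], 'force': [-1.9484, 1.7115, 2.2598], 'torque': [0.1486, 0.3102, -0.0089], 'opening': 0.1756, 'joint_positions': [-0.4122, 0.3491, -0.278, 0.9434, 0.0001, -1.3936]}
```

Call:
{"op": "drive_tool", "data": {
  "rows": [
    [0, 0, 0.3, 0],
    [0, 0, 0.6, 0],
    [0, 0, 1, 0],
    [0, 0, 1, 0],
    [0, 0, 1, 0],
    [0, 0, 1, 0]
  ]
}}

```text
time_s: 15.67
position: [0.5052, -0.1518, 0.0778]
eef_rot: [0.0, -0.471, 0.882, 0.0]
force: [-2.2, 0.8, 3.2]
opening: 0.18
```

```bash
python3 - <<'E'
from h import *
st()
E
```

```text
{'time_s': 15.6667, 'position': [0.5052, -0.1518, 0.0778], 'eef_rot': [0.0001, -0.4712, 0.882, 0.0], 'force': [-2.1576, 0.8368, 3.1618], 'torque': [0.1796, 0.3647, 0.0028], 'opening': 0.1801, 'joint_positions': [-0.4123, 0.3503, -0.2797, 0.9408, 0.0001, -1.3936]}
```

Call:
{"op": "drive_tool", "data": {
  "rows": [
    [0, 0.2, 0.4, 0],
    [0, 0.4, 0.8, 0],
    [0, 0.4, 1.2, 0],
    [0, 0.4, 1.6, 0],
    [0, 0.4, 2, 0],
    [0, 0.4, 2.4, 0],
    [0, 0.4, 2.8, 0],
    [0, 0.4, 3, 0],
    [0, 0.4, 3, 0]
  ]
}}

```text
time_s: 16.42
position: [0.5053, -0.1518, 0.075]
eef_rot: [0.0, -0.471, 0.882, -0.0]
force: [-0.5, 0.4, 5.5]
opening: 0.17
```

```bash
python3 - <<'E'
from h import *
st()
E
```

```text
{'time_s': 16.4167, 'position': [0.5053, -0.1518, 0.075], 'eef_rot': [0.0003, -0.4712, 0.882, -0.0003], 'force': [-0.4689, 0.4379, 5.5499], 'torque': [0.0732, 0.2402, -0.0226], 'opening': 0.1701, 'joint_positions': [-0.4122, 0.352, -0.285, 0.9329, 0.0, -1.3935]}
```

Call:
{"op": "drive_tool", "data": {
  "rows": [
    [0, 0, 0.4, 0],
    [0, 0, 0.8, 0],
    [0, 0, 1.2, 0],
    [0, 0, 1.6, 0],
    [0, 0, 2, 0],
    [0, 0, 2.5, 0],
    [0, 0, 3, 0],
    [0, 0, 3, 0]
  ]
}}

```text
time_s: 17.08
position: [0.5053, -0.1518, 0.0723]
eef_rot: [0.0, -0.471, 0.882, -0.0]
force: [-1.1, 0.6, 7.9]
opening: 0.177
```

Call:
{"op": "drive_tool", "data": {
  "rows": [
    [0, 0, 0.4, 0],
    [0, 0, 0.8, 0],
    [0, 0, 1.2, 0],
    [0, 0, 1.6, 0],
    [0, 0, 2, 0],
    [0, 0, 2.5, 0],
    [0, 0, 3, 0],
    [0, 0, 3, 0],
    [0, 0, 3, 0]
  ]
}}

```text
time_s: 17.83
position: [0.5053, -0.1518, 0.0696]
eef_rot: [0.0, -0.471, 0.882, -0.0]
force: [-2.1, 0.7, 9.7]
opening: 0.177
```

```bash
python3 - <<'E'
from h import *
st()
E
```

```text
{'time_s': 17.8333, 'position': [0.5053, -0.1518, 0.0696], 'eef_rot': [0.0004, -0.4712, 0.882, -0.0005], 'force': [-2.0702, 0.7215, 9.7074], 'torque': [0.1693, 0.5457, -0.0568], 'opening': 0.1769, 'joint_positions': [-0.4122, 0.3566, -0.2936, 0.9194, -0.0, -1.3935]}
```

Call:
{"op": "drive_tool", "data": {
  "rows": [
    [0, 0.2, 0.4, 0],
    [0, 0.3, 0.8, 0],
    [0, 0.3, 1.2, 0],
    [0, 0.3, 1.6, 0],
    [0, 0.3, 1.9, 0],
    [0, 0.3, 1.9, 0]
  ]
}}

```text
time_s: 18.33
position: [0.5053, -0.1518, 0.068]
eef_rot: [0.001, -0.471, 0.882, -0.001]
force: [-2.5, 1.3, 10.4]
opening: 0.178
```

Call:
{"op": "drive_tool", "data": {
  "rows": [
    [0, 0, 0, 1],
    [0, 0, 0, 2],
    [0, 0, 0, 3],
    [0, 0, 0, 4],
    [0, 0, 0, 5],
    [0, 0, 0, 6],
    [0, 0, 0, 7],
    [0, 0, 0, 8],
    [0, 0, 0, 8]
  ]
}}

```text
time_s: 19.08
position: [0.5059, -0.1519, 0.0682]
eef_rot: [0.001, -0.408, 0.913, -0.001]
force: [-1.2, 0.9, 10.2]
opening: 0.178
```

```bash
python3 - <<'E'
from h import *
st()
E
```

```text
{'time_s': 19.0833, 'position': [0.5059, -0.1519, 0.0682], 'eef_rot': [0.001, -0.4084, 0.9128, -0.001], 'force': [-1.239, 0.8868, 10.2349], 'torque': [0.1631, 0.3268, 0.0858], 'opening': 0.1781, 'joint_positions': [-0.4119, 0.3575, -0.2963, 0.9141, 0.0001, -1.2534]}
```

Call:
{"op": "drive_tool", "data": {
  "rows": [
    [0, 0, 0, 2],
    [0, 0, 0, 4],
    [0, 0, 0, 6],
    [0, 0, 0, 8],
    [0, 0, 0, 10],
    [0, 0, 0, 12],
    [0, 0, 0, 12]
  ]
}}

```text
time_s: 19.67
position: [0.5063, -0.152, 0.0683]
eef_rot: [0.001, -0.31, 0.951, -0.001]
force: [-1.6, 0.5, 11.1]
opening: 0.172
```

```bash
python3 - <<'E'
from h import *
st()
E
```

```text
{'time_s': 19.6667, 'position': [0.5063, -0.152, 0.0683], 'eef_rot': [0.0014, -0.3105, 0.9506, -0.001], 'force': [-1.5649, 0.4769, 11.063], 'torque': [0.1768, 0.261, -0.0016], 'opening': 0.172, 'joint_positions': [-0.4119, 0.3575, -0.296, 0.9138, 0.0004, -1.0433]}
```

Call:
{"op": "drive_tool", "data": {
  "rows": [
    [0.1, 0.1, 0, 2],
    [0.2, 0.2, 0, 4],
    [0.3, 0.2, 0, 6],
    [0.3, 0.2, 0, 8],
    [0.3, 0.2, 0, 10],
    [0.3, 0.2, 0, 12],
    [0.3, 0.2, 0, 14],
    [0.3, 0.2, 0, 16],
    [0.3, 0.2, 0, 18],
    [0.3, 0.2, 0, 20],
    [0.3, 0.2, 0, 20]
  ]
}}

```text
time_s: 20.58
position: [0.5063, -0.1523, 0.0685]
eef_rot: [0.002, -0.141, 0.99, -0.001]
force: [-0.7, 0.4, 10.3]
opening: 0.175
```

```bash
python3 - <<'E'
from h import *
st()
E
```

```text
{'time_s': 20.5833, 'position': [0.5063, -0.1523, 0.0685], 'eef_rot': [0.0019, -0.1406, 0.9901, -0.0011], 'force': [-0.6603, 0.4024, 10.2538], 'torque': [0.0209, 0.178, 0.0295], 'opening': 0.1753, 'joint_positions': [-0.4123, 0.3569, -0.2965, 0.9131, 0.0, -0.6945]}
```

Call:
{"op": "drive_tool", "data": {
  "rows": [
    [0, 0, 0.2, 2],
    [0, 0, 0.4, 4],
    [0, 0, 0.4, 6],
    [0, 0, 0.4, 8],
    [0, 0, 0.4, 10],
    [0, 0, 0.4, 12],
    [0, 0, 0.4, 14],
    [0, 0, 0.4, 16],
    [0, 0, 0.4, 18],
    [0, 0, 0.4, 20],
    [0, 0, 0.4, 22],
    [0, 0, 0.4, 24],
    [0, 0, 0.4, 26],
    [0, 0, 0.4, 28],
    [0, 0, 0.4, 30],
    [0, 0, 0.4, 30]
  ]
}}

```text
time_s: 21.92
position: [0.5063, -0.1526, 0.0682]
eef_rot: [0.002, 0.12, 0.993, -0.001]
force: [-0.4, -0.6, 11.0]
opening: 0.173
```

```bash
python3 - <<'E'
from h import *
st()
E
```

```text
{'time_s': 21.9167, 'position': [0.5063, -0.1526, 0.0682], 'eef_rot': [0.0021, 0.1205, 0.9927, -0.0008], 'force': [-0.421, -0.5768, 10.9517], 'torque': [-0.0365, 0.2062, -0.0178], 'opening': 0.1727, 'joint_positions': [-0.4125, 0.3572, -0.297, 0.9121, -0.0004, -0.1709]}
```

Call:
{"op": "drive_tool", "data": {
  "rows": [
    [0, 0, 0, 2],
    [0, 0, 0, 4],
    [0, 0, 0, 6],
    [0, 0, 0, 8],
    [0, 0, 0, 10],
    [0, 0, 0, 12],
    [0, 0, 0, 13],
    [0, 0, 0, 14],
    [0, 0, 0, 14]
  ]
}}

```text
time_s: 22.67
position: [0.5063, -0.1527, 0.0682]
eef_rot: [0.002, 0.24, 0.971, -0.001]
force: [-1.4, -0.7, 10.1]
opening: 0.175
```

```bash
python3 - <<'E'
from h import *
st()
E
```

```text
{'time_s': 22.6667, 'position': [0.5063, -0.1527, 0.0682], 'eef_rot': [0.0023, 0.2403, 0.9707, -0.0007], 'force': [-1.3661, -0.669, 10.1334], 'torque': [-0.1641, 0.2062, 0.0457], 'opening': 0.1755, 'joint_positions': [-0.4125, 0.3572, -0.2969, 0.912, -0.0007, 0.0728]}
```

Call:
{"op": "drive_tool", "data": {
  "rows": [
    [0, 0, 0, 0.7],
    [0, 0, 0, 1.4],
    [0, 0, 0, 2],
    [0, 0, 0, 2]
  ]
}}

```text
time_s: 23.0
position: [0.5063, -0.1528, 0.0682]
eef_rot: [0.002, 0.257, 0.966, -0.001]
force: [0.3, -1.1, 11.3]
opening: 0.173
```

```bash
python3 - <<'E'
from h import *
st()
E
```

```text
{'time_s': 23.0, 'position': [0.5063, -0.1528, 0.0682], 'eef_rot': [0.0023, 0.2571, 0.9664, -0.0007], 'force': [0.2593, -1.1258, 11.2644], 'torque': [-0.1825, 0.298, 0.0325], 'opening': 0.1732, 'joint_positions': [-0.4125, 0.3572, -0.2969, 0.912, -0.0008, 0.1074]}
```

Now 86° turned with no stop yet. I'll go on in small steps.

Call:
{"op": "drive_tool", "data": {
  "rows": [
    [0, 0, 0, 0.7],
    [0, 0, 0, 1.4],
    [0, 0, 0, 2],
    [0, 0, 0, 2],
    [0, 0, 0, 2]
  ]
}}

```text
time_s: 23.42
position: [0.5063, -0.1527, 0.0682]
eef_rot: [0.002, 0.274, 0.962, -0.001]
force: [-0.0, -0.4, 10.7]
opening: 0.176
```

```bash
python3 - <<'E'
from h import *
st()
E
```

```text
{'time_s': 23.4167, 'position': [0.5063, -0.1527, 0.0682], 'eef_rot': [0.0023, 0.2737, 0.9618, -0.0007], 'force': [-0.0491, -0.4393, 10.6573], 'torque': [-0.2194, 0.2289, 0.0014], 'opening': 0.1763, 'joint_positions': [-0.4125, 0.3572, -0.2969, 0.912, -0.0007, 0.1421]}
```

Call:
{"op": "drive_tool", "data": {
  "rows": [
    [0, 0, 0, 0.5],
    [0, 0, 0, 1],
    [0, 0, 0, 1.5],
    [0, 0, 0, 1.5],
    [0, 0, 0, 1.5]
  ]
}}

```text
time_s: 23.83
position: [0.5063, -0.1527, 0.0682]
eef_rot: [0.002, 0.286, 0.958, -0.001]
force: [-0.6, -0.3, 10.7]
opening: 0.177
```

```bash
python3 - <<'E'
from h import *
st()
E
```

```text
{'time_s': 23.8333, 'position': [0.5063, -0.1527, 0.0682], 'eef_rot': [0.0023, 0.2863, 0.9581, -0.0006], 'force': [-0.6372, -0.339, 10.6692], 'torque': [-0.1325, 0.2361, -0.004], 'opening': 0.1771, 'joint_positions': [-0.4125, 0.3572, -0.297, 0.912, -0.0006, 0.1682]}
```

Call:
{"op": "drive_tool", "data": {
  "rows": [
    [0, 0, 0, 0.5],
    [0, 0, 0, 1],
    [0, 0, 0, 1.5],
    [0, 0, 0, 1.5],
    [0, 0, 0, 1.5]
  ]
}}

```text
time_s: 24.25
position: [0.5063, -0.1527, 0.0682]
eef_rot: [0.002, 0.299, 0.954, -0.001]
force: [-0.7, -0.8, 10.9]
opening: 0.176
```

```bash
python3 - <<'E'
from h import *
st()
E
```

```text
{'time_s': 24.25, 'position': [0.5063, -0.1527, 0.0682], 'eef_rot': [0.0023, 0.2988, 0.9543, -0.0006], 'force': [-0.7107, -0.7923, 10.876], 'torque': [-0.1842, 0.2383, 0.0146], 'opening': 0.1759, 'joint_positions': [-0.4125, 0.3572, -0.2969, 0.912, -0.0007, 0.1944]}
```

Call:
{"op": "drive_tool", "data": {
  "rows": [
    [0, 0, 0, 0.5],
    [0, 0, 0, 1],
    [0, 0, 0, 1],
    [0, 0, 0, 1]
  ]
}}

```text
time_s: 24.58
position: [0.5063, -0.1527, 0.0682]
eef_rot: [0.002, 0.307, 0.952, -0.001]
force: [-0.3, 0.0, 11.5]
opening: 0.174
```

```bash
python3 - <<'E'
from h import *
st()
E
```

```text
{'time_s': 24.5833, 'position': [0.5063, -0.1527, 0.0682], 'eef_rot': [0.0023, 0.3072, 0.9517, -0.0006], 'force': [-0.2959, 0.0023, 11.4875], 'torque': [-0.125, 0.255, 0.0943], 'opening': 0.1741, 'joint_positions': [-0.4125, 0.3572, -0.297, 0.912, -0.0007, 0.2119]}
```

Call:
{"op": "drive_tool", "data": {
  "rows": [
    [0, 0, 0, 0.5],
    [0, 0, 0, 1],
    [0, 0, 0, 1],
    [0, 0, 0, 1]
  ]
}}

```text
time_s: 24.92
position: [0.5063, -0.1527, 0.0682]
eef_rot: [0.002, 0.315, 0.949, -0.001]
force: [-0.3, -0.5, 9.5]
opening: 0.182
```

```bash
python3 - <<'E'
from h import *
st()
E
```

```text
{'time_s': 24.9167, 'position': [0.5063, -0.1527, 0.0682], 'eef_rot': [0.0023, 0.3154, 0.9489, -0.0005], 'force': [-0.2582, -0.4957, 9.4725], 'torque': [-0.135, 0.2316, 0.0315], 'opening': 0.1818, 'joint_positions': [-0.4125, 0.3571, -0.297, 0.912, -0.0007, 0.2293]}
```

Call:
{"op": "drive_tool", "data": {
  "rows": [
    [0, 0, 0, 0.5],
    [0, 0, 0, 1],
    [0, 0, 0, 1],
    [0, 0, 0, 1]
  ]
}}

```text
time_s: 25.25
position: [0.5063, -0.1527, 0.0682]
eef_rot: [0.002, 0.324, 0.946, -0.001]
force: [-1.6, -0.9, 10.6]
opening: 0.181
```

```bash
python3 - <<'E'
from h import *
st()
E
```

```text
{'time_s': 25.25, 'position': [0.5063, -0.1527, 0.0682], 'eef_rot': [0.0023, 0.3237, 0.9462, -0.0006], 'force': [-1.5597, -0.8658, 10.6186], 'torque': [-0.1466, 0.2487, 0.0499], 'opening': 0.1814, 'joint_positions': [-0.4125, 0.3571, -0.297, 0.912, -0.0007, 0.2467]}
```

```bash
python3 - <<'E'
from h import *
d=snap('wrist','w11'); d2=snap('scene','s11')
cv2.imwrite('pics/w11c.png',cv2.resize(d['image'][140:360,190:450,::-1],None,fx=3,fy=3,interpolation=cv2.INTER_CUBIC))
cv2.imwrite('pics/s11c.png',cv2.resize(d2['image'][170:310,310:490,::-1],None,fx=4,fy=4,interpolation=cv2.INTER_CUBIC))
E
```

```text
(no output)
```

View pics/w11c.png

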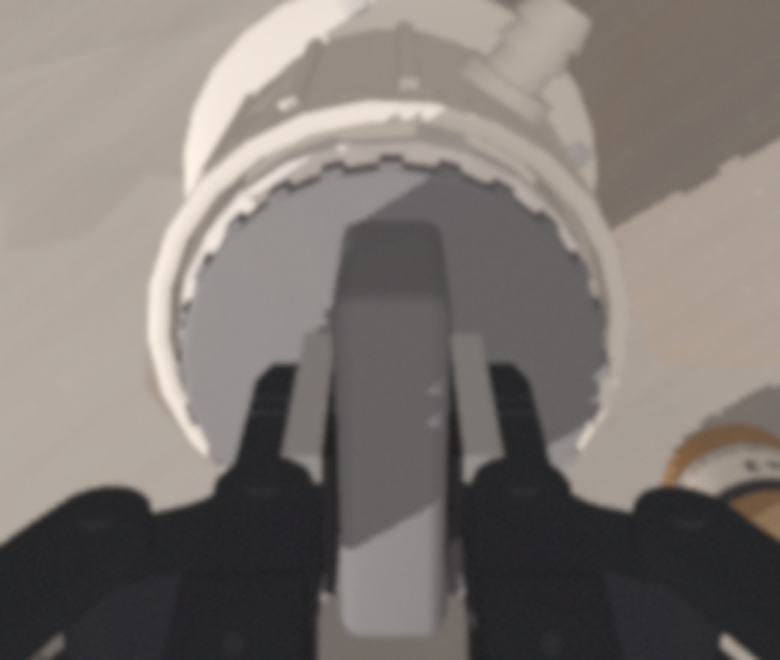

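View pics/s11c.png

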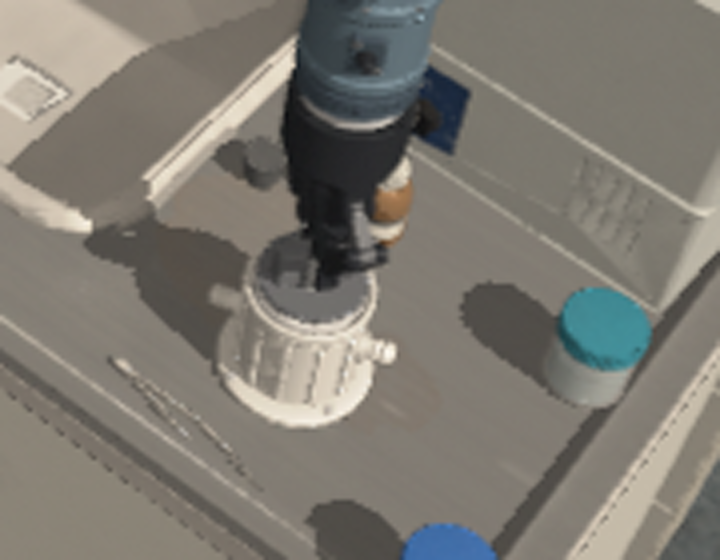

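Call:
{"op": "drive_tool", "data": {
  "rows": [
    [0, 0, 0, 0.5],
    [0, 0, 0, 1],
    [0, 0, 0, 1],
    [0, 0, 0, 1]
  ]
}}

```text
time_s: 25.68
position: [0.5062, -0.1528, 0.0682]
eef_rot: [0.002, 0.332, 0.943, -0.001]
force: [0.1, -0.6, 10.2]
opening: 0.177
```

```bash
python3 - <<'E'
from h import *
st()
E
```

```text
{'time_s': 25.6833, 'position': [0.5062, -0.1528, 0.0682], 'eef_rot': [0.0022, 0.3319, 0.9433, -0.0006], 'force': [0.1025, -0.5844, 10.2116], 'torque': [-0.1155, 0.2621, 0.1099], 'opening': 0.1771, 'joint_positions': [-0.4126, 0.3571, -0.297, 0.9121, -0.0009, 0.2641]}
```

Call:
{"op": "drive_tool", "data": {
  "rows": [
    [0, 0, 0, 0.5],
    [0, 0, 0, 1],
    [0, 0, 0, 1],
    [0, 0, 0, 1]
  ]
}}

```text
time_s: 26.02
position: [0.5062, -0.1528, 0.0682]
eef_rot: [0.002, 0.34, 0.94, -0.001]
force: [-0.8, -1.1, 11.9]
opening: 0.172
```

```bash
python3 - <<'E'
from h import *
st()
E
```

```text
{'time_s': 26.0167, 'position': [0.5062, -0.1528, 0.0682], 'eef_rot': [0.0022, 0.3401, 0.9404, -0.0007], 'force': [-0.7633, -1.0697, 11.8972], 'torque': [-0.2505, 0.2961, 0.2022], 'opening': 0.1722, 'joint_positions': [-0.4125, 0.3572, -0.297, 0.9121, -0.0011, 0.2814]}
```

The torque has risen to 0.2 N·m, at about the ring's stiffness per degree, so the stop is reached. I'll back off a little and ease up into the pockets.

Call:
{"op": "drive_tool", "data": {
  "rows": [
    [0, 0, 0, -0.5],
    [0, 0, 0, -1.2],
    [0, 0, 0, -1.5],
    [0, 0, -0.4, -1.5],
    [0, 0, -0.8, -1.5],
    [0, 0, -1.2, -1.5],
    [0, 0, -1.6, -1.5],
    [0, 0, -2, -1.5],
    [0, 0, -2, -1.5]
  ]
}}

```text
time_s: 26.77
position: [0.5061, -0.1527, 0.0699]
eef_rot: [0.002, 0.328, 0.945, -0.001]
force: [-1.1, -2.0, 8.3]
opening: 0.178
```

```bash
python3 - <<'E'
from h import *
st()
E
```

```text
{'time_s': 26.7667, 'position': [0.5061, -0.1527, 0.0699], 'eef_rot': [0.0021, 0.3279, 0.9447, -0.0006], 'force': [-1.0818, -2.0127, 8.3383], 'torque': [-0.2224, 0.1199, 0.0157], 'opening': 0.178, 'joint_positions': [-0.4126, 0.3556, -0.2943, 0.9166, -0.0008, 0.2557]}
```

Call:
{"op": "drive_tool", "data": {
  "rows": [
    [0, 0, -0.4, 0],
    [0, 0, -0.8, 0],
    [0, 0, -1.2, 0],
    [0, 0, -1.6, 0],
    [0, 0, -2, 0],
    [0, 0, -2.5, 0],
    [0, 0, -2.5, 0]
  ]
}}

```text
time_s: 27.35
position: [0.5061, -0.1527, 0.0722]
eef_rot: [0.002, 0.328, 0.945, -0.001]
force: [0.5, -1.9, 6.8]
opening: 0.176
```

```bash
python3 - <<'E'
from h import *
st()
E
```

```text
{'time_s': 27.35, 'position': [0.5061, -0.1527, 0.0722], 'eef_rot': [0.0021, 0.3279, 0.9447, -0.0006], 'force': [0.5183, -1.9234, 6.7825], 'torque': [-0.2442, 0.0019, -0.0221], 'opening': 0.1761, 'joint_positions': [-0.4126, 0.3537, -0.2906, 0.9222, -0.0008, 0.2557]}
```

Call:
{"op": "drive_tool", "data": {
  "rows": [
    [0, 0, -0.4, 0],
    [0, 0, -0.8, 0],
    [0, 0, -1.2, 0],
    [0, 0, -1.2, 0]
  ]
}}

```text
time_s: 27.68
position: [0.5059, -0.1526, 0.0726]
eef_rot: [0.002, 0.328, 0.945, -0.0]
force: [4.3, -3.6, 1.6]
opening: 0.176
```

```bash
python3 - <<'E'
from h import *
st()
E
```

```text
{'time_s': 27.6833, 'position': [0.5059, -0.1526, 0.0726], 'eef_rot': [0.0017, 0.3279, 0.9447, -0.0004], 'force': [4.292, -3.5854, 1.5587], 'torque': [-0.729, -0.7061, 0.0231], 'opening': 0.1764, 'joint_positions': [-0.4126, 0.3536, -0.2896, 0.9243, -0.0006, 0.2556]}
```

Call:
{"op": "drive_tool", "data": {
  "rows": [
    [0, 0, -0.4, 0],
    [0, 0, -0.8, 0],
    [0, 0, -0.8, 0]
  ]
}}

```text
time_s: 27.93
position: [0.5055, -0.1524, 0.0727]
eef_rot: [0.001, 0.328, 0.945, -0.0]
force: [4.4, -3.4, -1.8]
opening: 0.177
```

```bash
python3 - <<'E'
from h import *
st()
E
```

```text
{'time_s': 27.9333, 'position': [0.5055, -0.1524, 0.0727], 'eef_rot': [0.0011, 0.3279, 0.9447, -0.0004], 'force': [4.4052, -3.4188, -1.7642], 'torque': [-0.8907, -1.0057, 0.0155], 'opening': 0.177, 'joint_positions': [-0.4126, 0.3536, -0.2893, 0.9257, -0.0006, 0.2556]}
```

Call:
{"op": "drive_tool", "data": {
  "rows": [
    [0, 0, 0.5, 0],
    [0, 0, 0.7, 0],
    [0, 0, 0.7, 0]
  ]
}}

```text
time_s: 28.18
position: [0.5056, -0.1524, 0.0727]
eef_rot: [0.001, 0.328, 0.945, -0.0]
force: [3.8, -4.5, 2.0]
opening: 0.172
```

```bash
python3 - <<'E'
from h import *
st()
E
```

```text
{'time_s': 28.1833, 'position': [0.5056, -0.1524, 0.0727], 'eef_rot': [0.0013, 0.3279, 0.9447, -0.0004], 'force': [3.7891, -4.5074, 2.0185], 'torque': [-0.8887, -0.8936, 0.027], 'opening': 0.1725, 'joint_positions': [-0.4125, 0.3534, -0.2897, 0.925, -0.0006, 0.2556]}
```

Call:
{"op": "drive_tool", "data": {
  "rows": [
    [0, 0, 0, 0],
    [0, 0, 0, 0],
    [0, 0, 0, 0],
    [0, 0, 0, 0],
    [0, 0, 0, 0],
    [0, 0, 0, 0]
  ],
  "fingers": 40
}}

```text
time_s: 28.68
position: [0.5037, -0.1511, 0.072]
eef_rot: [-0.001, 0.328, 0.945, 0.0]
force: [0.9, 0.8, 0.1]
opening: 0.467
```

```bash
python3 - <<'E'
from h import *
st(); d=snap('wrist','w12')
cv2.imwrite('pics/w12c.png',cv2.resize(d['image'][140:360,190:450,::-1],None,fx=3,fy=3,interpolation=cv2.INTER_CUBIC))
E
```

```text
{'time_s': 28.6833, 'position': [0.5037, -0.1511, 0.072], 'eef_rot': [-0.0006, 0.3277, 0.9448, 0.0002], 'force': [0.8864, 0.8437, 0.1256], 'torque': [-0.0074, -0.0126, 0.0233], 'opening': 0.4667, 'joint_positions': [-0.4122, 0.3535, -0.2917, 0.9268, 0.0003, 0.2556]}
```

View pics/w12c.png

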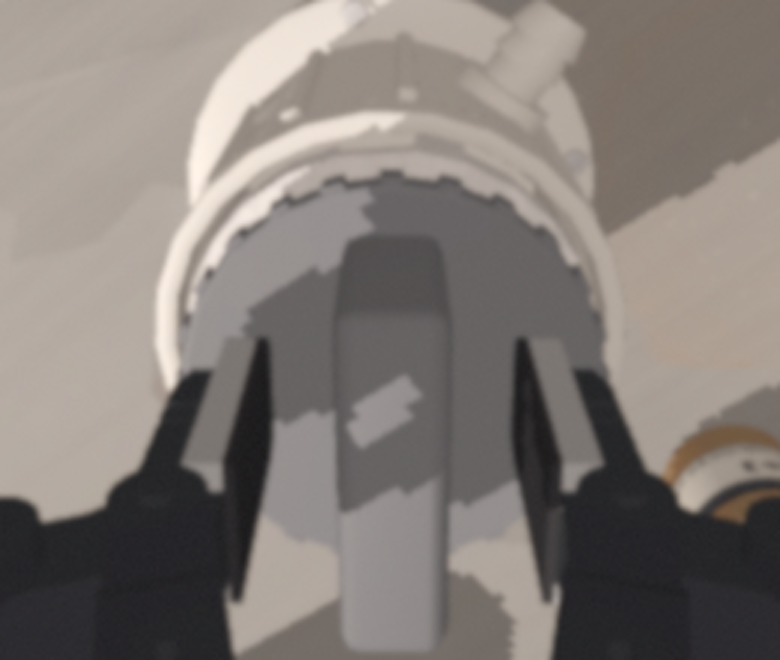

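Call:
{"op": "drive_tool", "data": {
  "rows": [
    [0, 0, -3, 0],
    [0, 0, -8, 0],
    [0, 0, -18, 0],
    [0, 0, -32, 0],
    [0, 0, -52, 0],
    [0, 0, -75, 0],
    [0, 0, -95, 0],
    [0, 0, -110, 0],
    [0, 0, -118, 0],
    [0, 0, -120, 0],
    [0, 0, -120, 0]
  ]
}}

```text
time_s: 29.65
position: [0.5047, -0.1516, 0.193]
eef_rot: [0.001, 0.328, 0.945, 0.0]
force: [-0.1, -0.1, 0.2]
opening: 0.463
```

```bash
python3 - <<'E'
from h import *
st(); d=snap('wrist','w13');P=cloud(d)
c=np.array([.505,-.152])
r=np.hypot(P[...,0]-c[0],P[...,1]-c[1])
m=(r<.042)&(P[...,2]>.096)&(P[...,2]<.115);q=P[m]
A=np.c_[q[:,0]-c[0],q[:,1]-c[1],np.ones(len(q))];co=np.linalg.lstsq(A,q[:,2],rcond=None)[0];print('disc',len(q),co,np.median(q[:,2]),cv2.minEnclosingCircle((q[:,:2]*1000).astype(np.float32)))
m=(r<.042)&(P[...,2]>.128)&(P[...,2]<.15);q=P[m];print('bar',len(q),np.median(q[:,2]),cv2.minAreaRect((q[:,:2]*1000).astype(np.float32)))
cv2.imwrite('pics/w13c.png',cv2.resize(d['image'][100:300,200:440,::-1],None,fx=3,fy=3,interpolation=cv2.INTER_CUBIC))
snap('scene','s13')
E
```

```text
{'time_s': 29.65, 'position': [0.5047, -0.1516, 0.193], 'eef_rot': [0.0007, 0.3278, 0.9448, 0.0], 'force': [-0.0649, -0.1062, 0.1775], 'torque': [0.0214, -0.0269, 0.0098], 'opening': 0.4628, 'joint_positions': [-0.4123, 0.2791, -0.0704, 1.2198, 0.0001, 0.2556]}
disc 3957 [0.0007435  0.0017418  0.10514633] 0.10512919473153343 ((505.9505615234375, -150.98193359375), 36.96123123168945)
bar 1396 0.13593835111983632 ((505.3200988769531, -151.11871337890625), (15.464397430419922, 55.613582611083984), 52.14480972290039)
```

View pics/w13c.png

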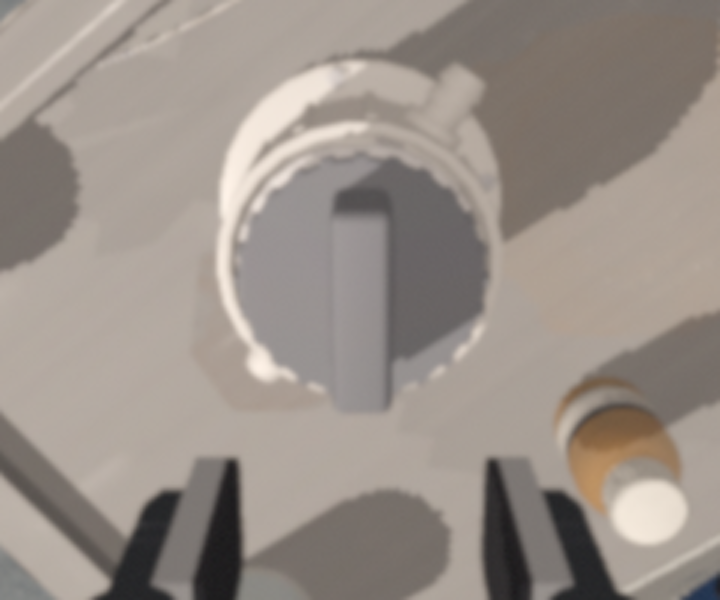

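View pics/s13.png

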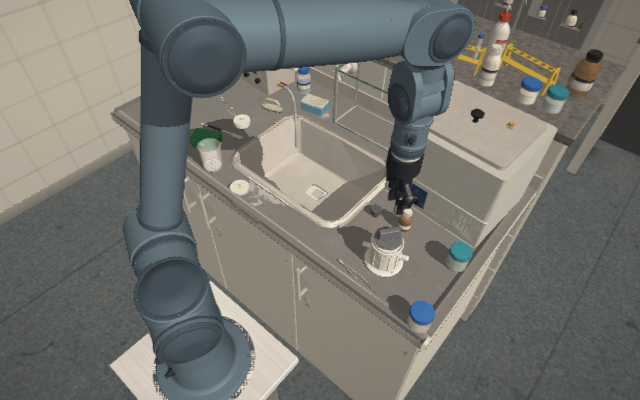

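```bash
python3 - <<'E'
from h import *
print(job.sign_off()); st()
E
```

```text
the job is handed in; nothing more can be done
None
the job is handed in; nothing more can be done
```

The cap is locked in the filter housing, released and handed in. The last clock reading was 29.65 s of the 72 s allowed.

**What I did:** I measured the cap and the slots with the wrist camera, then gripped the bar and lowered the lugs into the slots without touching the ring. I pressed the spring down with an upward force of about 10–12 N on the tool. I turned the cap clockwise until the torque rose to 0.2 N·m at the stop, backed off 1.5°, eased it up into the pockets and let go.

**Last checks:**
- **Height:** the disc top is at 105.1 mm, so the nose is at 74.1 mm (the catch is at 74 mm).
- **Level:** the tilt is about 0.1°.
- **Clear of the robot:** the gripper is about 120 mm higher and the measured force is near zero.
- **Other things:** those visible in the final scene picture looked unmoved. I checked this by eye only.

**What failed or disagreed:**
- **First grasp:** it closed on air above the bar, because the fingertips sit about 40 mm behind the reported TCP. I re-gripped lower.
- **Turn angle:** the bar ended about 94° from where I measured the slots, not 90°. The stop was also felt there and the height matches the catch, so I took it as locked.
- **Side load:** just before release the tool showed about 6 N sideways, with about 1.3 N·m of bending moment. Both vanished when the fingers opened.

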